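# Square up a press guard frame

## Task

Slide the loose white upright bar along the assembly plate until its end is butted flush against the fixed cross bar and its side is backed onto the two stop pins. Then take the engineer's square by its knob, lay it flat on the plate and press it into the inside corner until its blade touches the cross bar and its stock touches the upright bar, and finish holding it there, still gripped and pressed lightly against both bars. Leave the other things on the bench and plate where they are.

Things in the scene. Friction and masses are not known exactly. Their poses are not given: they have to be found in the camera images.
- corner (a point): Inside corner of the job, on the top face of the assembly plate (8 mm above the bench), where the cross bar's near face (plane x = 0) meets the plane y = 0 of the upright bar's inner face once backed onto the stop pins. x points into the cross bar, y along it, z up. The square belongs in the quarter x < 0, y > 0.
- jig: Assembly plate: dark steel, 8 mm thick, fixed to the bench. Origin 8 mm under corner, same axes; it covers x -240 to 45, y -60 to 170 mm. Two fixed steel stop pins, 10 mm across, 10 mm tall above the plate, at (-40, -35) and (-130, -35) mm; the upright bar backs onto their +y side.
- cross_bar: White-painted bar, 30 mm wide, 210 mm long, 22 mm tall, screwed to the plate (cannot move). It covers x 0 to 30, y -50 to 160 mm in the frame of corner, which is also its own frame.
- post_center (a point): Centre (half-way up) of the loose upright bar: white, 160 mm long (its x), 30 mm wide (its y), 22 mm tall, about 0.3 kg, lying flat on the plate, at first short of the cross bar and clear of the pins. Its x points towards the cross bar. Its place when butted and backed onto the pins is (-80, -15, 11) mm in the frame of corner.
- post_end (a point): Centre of the upright bar's end face that is to meet the cross bar, 80 mm along the bar's x from its centre; same axes.
- post: The upright bar; origin at the centre of its underside, axes as post_center.
- square: Steel engineer's square, about 0.35 kg, flat on the bench. Origin: outer corner, on the underside. A thick stock (100 mm long, 26 wide, 14 tall; outer face y = 0) runs along -x, a thin blade (130 mm from corner to tip, 26 wide, 8 tall; outer edge x = 0) along +y. When home its axes agree with corner: stock along the upright bar, blade along the cross bar.
- square_grip (a point): Grip point on the square's round black knob: 26 mm across, vertical, from 8 to 66 mm above the square's underside, its axis at (-45, 45) mm from the outer corner. The point is on the axis, 48 mm above the underside; axes as square. The knob foot stands on an 8 mm thick web between stock and blade.
- square_corner (a point): Outer corner of the square, on its underside; axes as square.
- jar: Bystander: closed glass jar with a black lid, 60 mm across, 85 mm tall, standing on the bench; origin at its underside. Leave alone.
- die: Bystander: steel pellet die, round, 64 mm across the foot, 60 mm tall, standing on the bench; origin at its underside. Leave alone.
- offcut: Bystander: short spare piece of the same white bar, 90 x 30 x 22 mm, lying on the bench; not needed; origin at its underside. Leave alone.
- driver: Bystander: screwdriver with a black handle, lying on the bench; origin at its underside. Leave alone.
- dish: Bystander: shallow glass dish, 90 mm across, 18 mm tall, on the bench; origin at its underside. Leave alone.
- weight: Bystander: small brass weight, 22 mm across, 22 mm tall, standing on the assembly plate's free corner near (-205, +145) mm in the frame of corner; origin at its underside. Leave alone.
Things that resemble listed ones, but are neither listed nor needed, are in the scene too. What is shaped like the square but turquoise is not meant. Leave any orange or pink look-alike of the post alone.

How it is judged:
By the outcome, as a careful person would: the job done as asked, in the order asked, and still so for the second after the job is handed in, while the arm keeps its last pose, push and grip.
It also fails if it takes over 72 s, if anything falls off the work surface, if the arm or the gripper's body presses on something with over 40 N, if the wrist force passes 120 N, or if a joint passes its speed limit or range.

## Robot

A 6-joint arm with a two-finger parallel gripper is mounted at the origin on the work surface. World frame = base frame: x ahead of the robot, y to its left, z up, the work surface at z = 0. Lengths are in m, angles in degrees, forces in N, time in s.
With the tool pointing down it reaches from about 0.3 to 0.75 m from the base axis. Payload 8.5 kg.
Tool frame: the origin (TCP) lies midway between the tips of the shut fingers; the grasp point (between the pads) lies 19 mm behind it; z points along the fingers, y is the direction in which the jaws open and shut (so a half turn about z gives the same grasp; the last joint's range is limited). The gripper opens to 85 mm and grips with 20 to 120 N. Pads are 22 mm wide; open, the fingers measure 114 mm over their backs; the gripper's body (76 mm by 85 mm) begins 54 mm behind the grasp point. The pads swing forward as they close: fully open they stand 13 mm farther back than shut.
Start: joints at [54.586, 21.807, 74.336, -0, 83.858, -12.336], TCP at [0.216, 0.506, 0.195] pointing down, gripper open.
Joint ranges: [-178.18, 178.18], [-50.72, 133.34], [12.68, 142.11], [-81.47, 261.47], [9.98, 163.14], [-165.26, 165.26]. Speed limits (degrees/s): [136.94, 136.94, 180, 180, 180, 180].

## Interface

Orientations are given as a 3x3 rotation matrix whose columns are the frame's x, y, z axes.
In Python, from rig import status, eyes, env gives the robot as it stands. The module is installed in compiled form; this text tells all that it offers.
- The arm moves only by the tool play_rows, never from a script. Its argument "targets" is text: rows parted by semicolons, each of 5 numbers parted by spaces: the shift along the tool's x, y, z in m, then the turn about the tool's z in rad, then the closure, from 0 (fully open) to 1 (shut). A call has 1 to 5 rows; each row is the pose to reach, as a shift and turn from the pose commanded when the call began, along the tool's axes at that moment; what a row does not reach only later rows make up. A row lasts 1/10 s, in which the tool goes at most 50 mm and 8.59 degrees, less where a joint would pass 70% of its speed; a pose out of reach is approached as far as the arm can. A call with a gripper value outside its range is refused whole. The fingers move at their own pace and stop on an object; "force" is the grip in N (left out, the last holds). Time passes only in rows, so rows that repeat a pose let the fingers close. It gives the time, the measured TCP pose, the force and the opening at its end, in the units of the state.
- status.observe(): the state, without advancing time (a new reading comes with each control period).
- eyes.get_image(name): name is "side" or "top"; returns a dict with "pixels" (480x640x3 uint8, red, green, blue), "range_z" (480x640 float32, m along the optical axis (not along the pixel's ray), 0 where there is no reading), "mtx" (3x3 intrinsics, pixels), "world_to_cam" (4x4, takes a point from world to camera coordinates). Camera axes: x right, y up, looking along -z (the intrinsics and any distortion apply to the point x, -y, -z); pixel columns grow to the right and rows downward; lengths in m; the calibration is good to about 2 mm. A picture is of the moment at which its call begins.
- env.close_job(): hands the job in, once; it reports no verdict.
The state is a dict: "time_s": time; "q": joint angles; "qvel": joint speeds; "joint_efforts": joint torques, N m; "position": TCP position; "tool_rot": TCP orientation; "ft_force": force on the tool from outside, world axes, zero at the start; "wrist_torque": the same for the moment, N m; "grip_width": finger opening in m.
Only numpy, scipy, OpenCV 4.12 (cv2) and the standard library are available. Lean on these libraries where they do the work, as an engineer would, in place of code of your own. Each camera call takes 0.05 s, during which the arm holds its last target.

## Working session

There is one attempt and no reset: what is moved stays moved. The work goes in short steps, Python scripts to look and compute and a tool call to move; the robot and the scene stay as the last step left them, time stands still between calls to the robot, and variables do not carry over. Pictures are saved under pics/ and viewed, and the job is handed in when it is done.

Besides the shell and the picture viewer there is one more tool, called after "Call:" as a command line: name --argument value ..., lists and objects as JSON in quotes. play_rows: Moves the arm, as the interface text tells. Its arguments: {"type":"object","properties":{"targets":{"type":"string"},"force":{"type":"number"}},"required":["targets"]}

```bash
mkdir -p pics
python3 - <<'E'
from rig import status, eyes, env
import cv2, numpy as np
for n in ("side","top"):
    d=eyes.get_image(n)
    cv2.imwrite(f"pics/{n}0.png",d["pixels"][:,:,::-1]); np.savez(f"{n}0.npz",**{k:d[k] for k in d})
    print(d["mtx"],d["world_to_cam"],[k for k in d])
print(status.observe())
E
```

```text
[[563.05973015   0.         318.18065904]
 [  0.         563.05973015 232.852591  ]
 [  0.           0.           1.        ]] [[ 0.99885372 -0.0461344  -0.01276202 -0.53686446]
 [ 0.03668321  0.56649346  0.82324935 -0.11392941]
 [-0.03075052 -0.82277383  0.56753646 -1.29764902]
 [ 0.          0.          0.          1.        ]] ['pixels', 'range_z', 'mtx', 'world_to_cam']
[[605.96114362   0.         321.97829867]
 [  0.         605.96114362 249.12995842]
 [  0.           0.           1.        ]] [[ 5.72044908e-04 -9.99973371e-01  7.27533317e-03  4.04724855e-02]
 [ 9.82948022e-01  1.90008421e-03  1.83873806e-01 -5.23913010e-01]
 [-1.83882734e-01  7.04609027e-03  9.82922933e-01 -1.64531556e+00]
 [ 0.00000000e+00  0.00000000e+00  0.00000000e+00  1.00000000e+00]] ['pixels', 'range_z', 'mtx', 'world_to_cam']
{'time_s': 0.1, 'q': array([ 5.45838595e+01,  2.18380497e+01,  7.43772593e+01,  1.15199918e-03,
        8.38570019e+01, -1.23374749e+01]), 'qvel': array([-0.0240982 , -0.08343169, -0.0948258 , -0.04478541, -0.21419509,
       -0.06148556]), 'joint_efforts': array([ 3.90916641e-03, -4.49217510e+01, -2.31660104e+01, -1.49932562e-04,
        3.60910431e-03,  3.56184138e-06]), 'position': array([0.21543937, 0.50573922, 0.19468347]), 'tool_rot': array([[-9.19966566e-01,  3.91996120e-01, -7.47669815e-04],
       [ 3.91996726e-01,  9.19966049e-01, -1.01695036e-03],
       [ 2.89190253e-04, -1.22864445e-03, -9.99999203e-01]]), 'ft_force': array([ 0.15183295, -1.00898531,  0.49894778]), 'wrist_torque': array([-0.04870391, -0.02668516, -0.0312098 ]), 'grip_width': 0.08522068584923578}
```

View pics/side0.png

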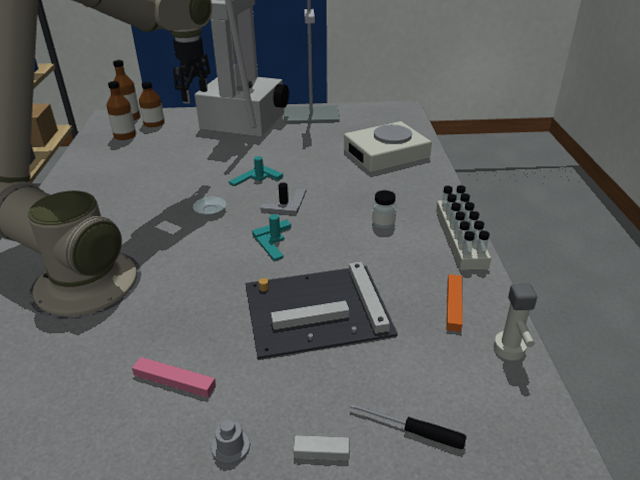

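View pics/top0.png

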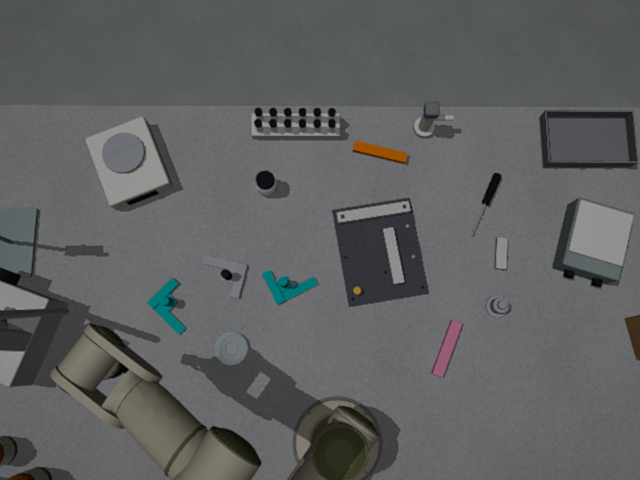

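The square candidates in the top picture are the steel one at (228,275) and two turquoise ones at (168,305) and (290,285). I choose the steel one. The post candidates are white on the plate (393,255), the fixed cross bar (372,211), the offcut (501,253), orange (380,152) and pink (447,348). I choose the white one on the plate. Next I check both in a close crop.

Run:
```python
import cv2, numpy as np
t=cv2.imread("pics/top0.png")
a=cv2.resize(t[190:310,190:320],None,fx=3,fy=3,interpolation=cv2.INTER_CUBIC)
b=cv2.resize(t[190:310,325:435],None,fx=3,fy=3,interpolation=cv2.INTER_CUBIC)
s=cv2.imread("pics/side0.png")
c=cv2.resize(s[170:270,240:400],None,fx=2.25,fy=2.25); d=cv2.resize(s[255:360,240:400],None,fx=2.2,fy=2.2)
top=np.hstack([a,b]); 
bot=np.zeros((235,top.shape[1],3),np.uint8); bot[:225,:360]=c; bot[:231,365:365+352]=d[:, :352]
cv2.imwrite("pics/crop0.png",np.vstack([top,bot]))
```

```text
(no output)
```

View pics/crop0.png

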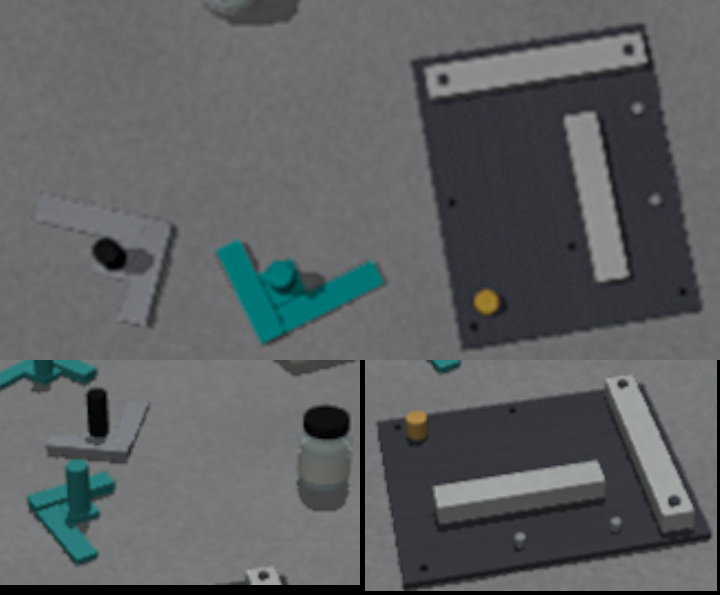

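```bash
cat > h.py <<'E'
import numpy as np, cv2
from scipy.optimize import minimize
def proj(d,P):
    P=np.atleast_2d(P); c=(d["world_to_cam"]@np.c_[P,np.ones(len(P))].T).T
    u=d["mtx"][0,0]*c[:,0]/-c[:,2]+d["mtx"][0,2]; v=d["mtx"][1,1]*(-c[:,1])/-c[:,2]+d["mtx"][1,2]
    return np.c_[u,v]
def back(d,uv,z):
    uv=np.atleast_2d(uv).astype(float); R=d["world_to_cam"][:3,:3]; t=d["world_to_cam"][:3,3]; o=-R.T@t
    r=np.c_[(uv[:,0]-d["mtx"][0,2])/d["mtx"][0,0],-(uv[:,1]-d["mtx"][1,2])/d["mtx"][1,1],-np.ones(len(uv))]@R
    s=(z-o[2])/r[:,2]; return o+r*s[:,None]
def xf(p,L):
    c,s=np.cos(p[2]),np.sin(p[2]); L=np.asarray(L,float)
    return np.c_[p[0]+c*L[:,0]-s*L[:,1],p[1]+s*L[:,0]+c*L[:,1],L[:,2]]
def gray(d): return d["pixels"].astype(np.float32).mean(2)
def samp(g,uv):
    return cv2.remap(g,uv[:,0].astype(np.float32).reshape(1,-1),uv[:,1].astype(np.float32).reshape(1,-1),cv2.INTER_LINEAR)[0]
def score(p,ds,segs,off=0.003):
    # segs: list of (a,b,inward normal 2d sign, polarity) local coords; brightness inside-outside
    tot=0
    for d in ds:
        g=d["g"]
        for a,b,n,pol in segs:
            a=np.array(a,float);b=np.array(b,float);n=np.array(list(n)+[0.],float)
            t=np.linspace(.06,.94,40)[:,None]; L=a+(b-a)*t
            for o in (off*.5,off):
              x=samp(g,proj(d,xf(p,L+n*o)))-samp(g,proj(d,xf(p,L-n*o)))
              tot+=pol*np.clip(pol*x,-20,60).mean()*pol
    return tot
def fit(p0,ds,segs,off=0.003):
    best=None
    for dx in (-.006,0,.006):
     for dy in (-.006,0,.006):
      for dt in (-.04,0,.04):
        q=np.array(p0)+[dx,dy,dt]; v=score(q,ds,segs,off)
        if best is None or v>best[0]: best=(v,q)
    r=minimize(lambda q:-score(q*[.001,.001,.005],ds,segs,off),best[1]/[.001,.001,.005],method="Nelder-Mead",options=dict(initial_simplex=best[1]/[.001,.001,.005]+np.array([[0,0,0],[3,0,0],[0,3,0],[0,0,3]]),xatol=.01,fatol=.01))
    return r.x*[.001,.001,.005],-r.fun
def rect(x0,x1,y0,y1,z):
    return [((x0,y0,z),(x1,y0,z),(0,1),1),((x1,y0,z),(x1,y1,z),(-1,0),1),((x1,y1,z),(x0,y1,z),(0,-1),1),((x0,y1,z),(x0,y0,z),(1,0),1)]
def load(n):
    f=np.load(n); d={k:f[k] for k in f.files}; d["g"]=gray(d); return d
CROSS=rect(0,.03,-.05,.16,.030)
PLATE=[(a,b,n,-1) for a,b,n,_ in rect(-.24,.045,-.06,.17,.008)]
POST=rect(-.08,.08,-.015,.015,.030)
def neg(S): return S
SQ=[((-.1,0,.014),(-.0,0,.014),(0,1),1),((-.1,0,.014),(-.1,.026,.014),(1,0),1),((-.1,.026,.014),(-.03,.026,.014),(0,-1),1),
    ((0,.02,.008),(0,.13,.008),(-1,0),1),((-.026,.13,.008),(0,.13,.008),(0,-1),1),((-.026,.06,.008),(-.026,.13,.008),(1,0),1)]
E
python3 - <<'E'
from h import *
T,S=load("top0.npz"),load("side0.npz")
# initial guesses: cross bar near face / post / square from top pixels
A=back(T,[(338,222),(411,211),(393,255),(247,266),(204,259)],.02); print(A.round(3))
z=A
yaw=np.arctan2(*( (A[0]-A[1])[:2][::-1]))-np.pi/2  # y axis dir
print("yaw",yaw)
c=A[1][:2]+0.05*np.array([np.cos(yaw+np.pi/2),np.sin(yaw+np.pi/2)])
for nm,seg,p0 in (("cross",CROSS,[*c,yaw]),("plate",PLATE,[*c,yaw]),("post",POST,[*A[2][:2],yaw]),("sq",SQ,[*A[3][:2],np.arctan2(A[4,1]-A[3,1],A[4,0]-A[3,0])-np.pi/2])):
    sg=seg if nm!="plate" else [(a,b,(-n[0],-n[1]),1) for a,b,n,_ in seg]
    for dn,ds in (("T",[T]),("S",[S]),("TS",[T,S])):
        p,v=fit(p0,ds,sg); print(nm,dn,p[:2].round(4),np.degrees(p[2]).round(2),round(v,1))
# depth check
for n,d in (("T",T),("S",S)):
    v,u=np.mgrid[0:480,0:640]; zz=d["range_z"]
    P=np.stack([(u-d["mtx"][0,2])/d["mtx"][0,0]*zz,-(v-d["mtx"][1,2])/d["mtx"][1,1]*zz,-zz],-1)
    R=d["world_to_cam"][:3,:3];t=d["world_to_cam"][:3,3]; W=(P-t)@R; d["W"]=W
for n,uv in (("bench",(250,220)),("post",(393,255)),("cross",(372,211)),("plate",(360,255)),("blade",(215,261)),("knob",(226,274))): print(n,T["W"][uv[1],uv[0]].round(4))
E
```

```text
[[ 0.608 -0.005  0.02 ]
 [ 0.641 -0.215  0.02 ]
 [ 0.513 -0.161  0.02 ]
 [ 0.48   0.253  0.02 ]
 [ 0.5    0.375  0.02 ]]
yaw 0.1554652287067544
cross T [ 0.6324 -0.1617] 9.56 440.0
cross S [ 0.6339 -0.1615] 9.4 401.6
cross TS [ 0.633  -0.1616] 9.34 830.3
plate T [ 0.6317 -0.1623] 9.46 320.4
plate S [ 0.6348 -0.1711] 9.4 319.8
plate TS [ 0.6327 -0.1624] 9.36 535.7
post T [ 0.5114 -0.16  ] 10.02 444.6
post S [ 0.5131 -0.1597] 9.9 463.7
post TS [ 0.512 -0.16 ] 10.0 904.1
sq T [0.4788 0.2558] -13.3 114.1
sq S [0.4862 0.2655] -3.99 146.8
sq TS [0.4762 0.2577] -12.24 214.9
bench [ 0.6188  0.2497 -0.0013]
post [ 0.5098 -0.1588  0.0358]
cross [ 0.6386 -0.1021  0.0299]
plate [ 0.5137 -0.0675  0.0131]
blade [0.4964 0.3455 0.0084]
knob [0.4502 0.3038 0.0692]
```

```bash
cat >> h.py <<'E'
def go(tx,ty,tz,jaw=None,yaw=None):
    from rig import status
    s=status.observe(); R=s["tool_rot"]; d=R.T@(np.array([tx,ty,tz])-s["position"])
    j=np.degrees(np.arctan2(R[1,1],R[0,1])); out="shift %s"%d.round(4)
    if jaw is not None: out+=" turn %.3f"%(-np.radians((jaw-j+90)%180-90))
    print(out,"now",s["position"].round(4),"jaw %.2f"%j,"F",s["ft_force"].round(1),"w %.4f"%s["grip_width"],"t %.1f"%s["time_s"],"tilt",R[:,2].round(4))
E
python3 - <<'E'
from h import *
go(.512,-.160,.12,99.6)
T,S=load("top0.npz"),load("side0.npz")
# overlay
for n,d,cr in (("T",T,(190,190,440,320)),("S",S,(230,170,410,360))):
    k=3; im=cv2.resize(d["pixels"][cr[1]:cr[3],cr[0]:cr[2],::-1].copy(),None,fx=k,fy=k,interpolation=cv2.INTER_CUBIC)
    for p,seg in (((.633,-.1617,np.radians(9.4)),CROSS+PLATE),((.512,-.16,np.radians(10)),POST),((.4785,.2558,np.radians(-13.1)),SQ)):
        for a,b,_,_ in seg:
            q=(proj(d,xf(p,[a,b]))-cr[:2]+.5)*k-.5; q=q.round().astype(int)
            cv2.line(im,tuple(map(int,q[0])),tuple(map(int,q[1])),(0,0,255),1)
    cv2.imwrite(f"pics/ov{n}.png",im)
E
```

```text
shift [-0.5338 -0.4961  0.0751] turn -0.570 now [0.2154 0.5057 0.1947] jaw 66.92 F [ 0.2 -1.   0.5] w 0.0852 t 0.1 tilt [-7.e-04 -1.e-03 -1.e+00]
```

View pics/ovT.png

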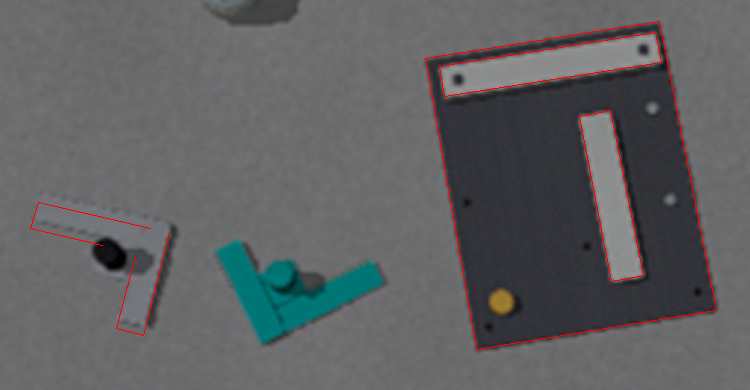

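View pics/ovS.png

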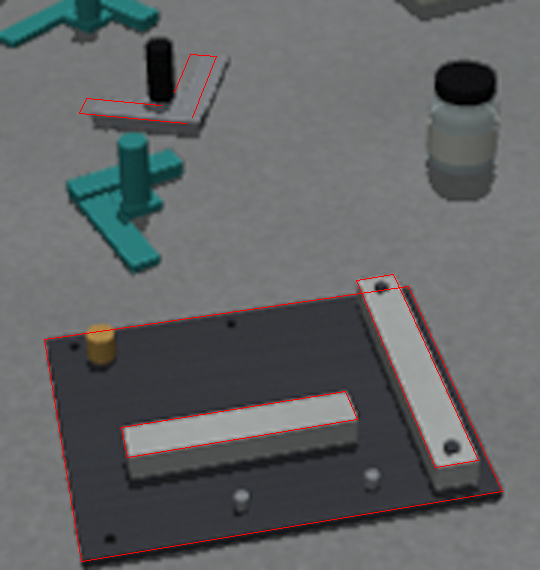

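Overlays: the jig and post fits lie on the edges in both views (post at crop (612,195), cross bar at (550,65)). The square fit is about 8 mm off, so I will redo it later. Now I move over the post.

Call:
play_rows --targets "-0.036 -0.033 0 -0.14 0; -0.072 -0.066 0 -0.285 0; -0.108 -0.099 0 -0.43 0; -0.144 -0.132 0 -0.57 0; -0.18 -0.165 0 -0.57 0" --force 40

```text
time_s: 0.6
position: [0.3107, 0.2955, 0.1951]
tool_rot: [[-0.985, -0.172, -0.0], [-0.172, 0.985, 0.0], [0.0, 0.0, -1.0]]
ft_force: [1.3, -0.1, -0.2]
grip_width: 0.0855
```

```bash
python3 -c "
from h import *
go(.512,-.160,.12,99.6)"
```

```text
shift [-0.1202 -0.4833  0.075 ] turn 0.005 now [0.3107 0.2955 0.1951] jaw 99.88 F [ 1.3 -0.1 -0.2] w 0.0855 t 0.6 tilt [-2.e-04  0.e+00 -1.e+00]
```

Call:
play_rows --targets "-0.012 -0.048 0 0 0; -0.024 -0.096 0 0 0; -0.036 -0.144 0 0 0; -0.048 -0.192 0 0 0; -0.06 -0.24 0 0 0"

```text
time_s: 1.1
position: [0.41, 0.0682, 0.1952]
tool_rot: [[-0.986, -0.166, -0.0], [-0.166, 0.986, 0.0], [0.0, 0.0, -1.0]]
ft_force: [0.8, 1.1, -0.2]
grip_width: 0.0853
```

```bash
python3 -c "
from h import *
go(.512,-.160,.12,99.6)"
```

```text
shift [-0.0627 -0.242   0.0752] turn -0.000 now [0.41   0.0682 0.1952] jaw 99.57 F [ 0.8  1.1 -0.2] w 0.0853 t 1.1 tilt [-1.e-04  1.e-04 -1.e+00]
```

Call:
play_rows --targets "-0.012 -0.046 0.01 0 0; -0.024 -0.093 0.03 0 0; -0.036 -0.14 0.045 0 0; -0.048 -0.187 0.06 0 0; -0.06 -0.233 0.075 0 0"

```text
time_s: 1.6
position: [0.5065, -0.1482, 0.1205]
tool_rot: [[-0.986, -0.166, -0.0], [-0.166, 0.986, 0.0], [0.0, 0.0, -1.0]]
ft_force: [0.7, 0.1, -0.5]
grip_width: 0.0852
```

Call:
play_rows --targets "0 0 0 0 0; 0 0 0 0 0"

```text
time_s: 1.8
position: [0.5058, -0.1466, 0.1205]
tool_rot: [[-0.986, -0.165, -0.002], [-0.165, 0.986, 0.001], [0.002, 0.001, -1.0]]
ft_force: [-0.1, 0.4, -0.6]
grip_width: 0.0853
```

```bash
python3 -c "
from h import *
go(.512,-.160,.012,99.6)
from rig import eyes
for n in ('top','side'):
    d=eyes.get_image(n); np.savez(n+'1.npz',**d); cv2.imwrite('pics/%s1.png'%n,d['pixels'][:,:,::-1])
T=load('top1.npz')
im=cv2.resize(T['pixels'][230:310,190:290,::-1],None,fx=6,fy=6,interpolation=cv2.INTER_CUBIC); cv2.imwrite('pics/sq1.png',im)
"
```

```text
shift [-0.0041 -0.0144  0.1085] turn -0.002 now [ 0.5058 -0.1466  0.1205] jaw 99.49 F [-0.1  0.4 -0.6] w 0.0853 t 1.8 tilt [-0.0018  0.0012 -1.    ]
```

View pics/side1.png

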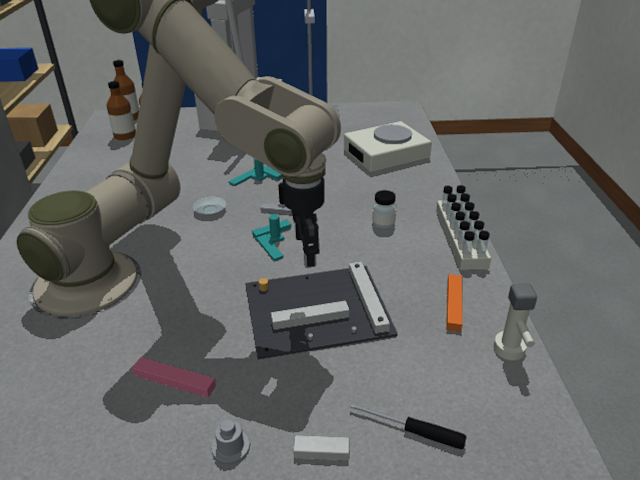

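View pics/sq1.png

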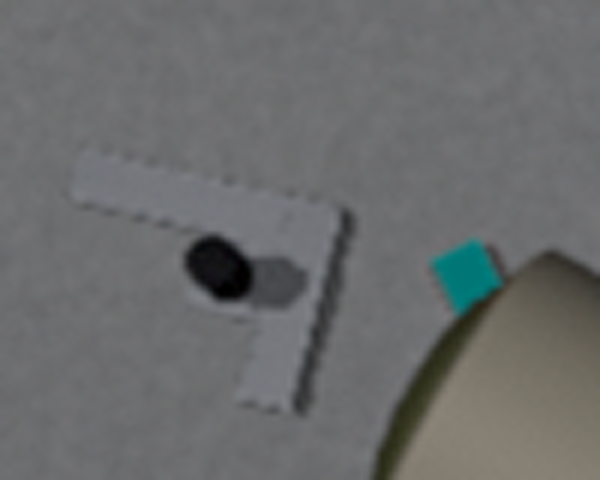

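```bash
python3 -c "
from h import *
T=load('top1.npz')
f=lambda u,v,z: back(T,[(190+(u+.5)/6-.5,230+(v+.5)/6-.5)],z)[0][:2]
c=f(340,207,.014);e=f(298,407,.014);e2=f(240,400,.014);t=f(82,148,.008);t2=f(72,190,.008)
print(c,e,t,np.linalg.norm(e-c),np.linalg.norm(t-c), np.linalg.norm(e-e2),np.linalg.norm(t-t2))
print('yaw stock',np.degrees(np.arctan2(*(c-e)[::-1])),'blade',np.degrees(np.arctan2(*(t-c)[::-1]))-90)
for off in (.002,.003,.004):
  p,v=fit([c[0],c[1],np.radians(-13.)],[T],SQ[:3]+SQ[3:],off); print(p[:2],np.degrees(p[2]),v)
kt=f(208,255,.066); kb=None
print('knob top',kt, 'pred',xf([*c,np.radians(-13)],[(-.045,.045,0)]), xf(p,[(-.045,.045,0)]))
print(T['range_z'].shape)
"
```

```text
[0.48672632 0.25571846] [0.39190106 0.27312804] [0.51590313 0.37973138] 0.0964101765960104 0.12739894051339315 0.027404116630348797 0.020649756262125413
yaw stock -10.403439147287704 blade -13.239340207988533
[0.48756306 0.25375062] -13.19870113921215 154.29383850097656
[0.487837   0.25372782] -13.278856573285372 198.19088745117188
[0.48821879 0.2539826 ] -13.11158756038844 218.0977020263672
knob top [0.45600575 0.3092846 ] pred [[0.45300246 0.30968791 0.        ]] [[0.45460011 0.30801762 0.        ]]
(480, 640)
```

Call:
play_rows --targets "-0.004 -0.014 0.025 0 0; -0.004 -0.014 0.05 0 0; -0.004 -0.014 0.07 0 0; -0.004 -0.014 0.075 0 0; -0.004 -0.014 0.075 0 0"

```text
time_s: 2.4
position: [0.5123, -0.1584, 0.0468]
tool_rot: [[-0.986, -0.168, -0.0], [-0.168, 0.986, 0.0], [0.0, 0.0, -1.0]]
ft_force: [0.8, -0.6, -0.3]
grip_width: 0.0851
```

```bash
python3 -c "
from h import *
go(.512,-.160,.013,99.7)"
```

```text
shift [ 0.0006 -0.0015  0.0338] turn -0.001 now [ 0.5123 -0.1584  0.0468] jaw 99.65 F [ 0.8 -0.6 -0.3] w 0.0851 t 2.4 tilt [-2.e-04  2.e-04 -1.e+00]
```

Call:
play_rows --targets "0 -0.001 0.012 0 0; 0 -0.001 0.024 0 0; 0 -0.001 0.03 0 0; 0 -0.001 0.033 0 0; 0 -0.001 0.033 0 0.3"

```text
time_s: 2.9
position: [0.5125, -0.1603, 0.013]
tool_rot: [[-0.986, -0.166, -0.001], [-0.166, 0.986, 0.0], [0.001, 0.0, -1.0]]
ft_force: [-0.3, -0.4, 0.6]
grip_width: 0.0731
```

Call:
play_rows --targets "0 0 0 0 0.5; 0 0 0 0 0.65; 0 0 0 0 0.8; 0 0 0 0 0.8; 0 0 0 0 0.8" --force 30

```text
time_s: 3.4
position: [0.5126, -0.1603, 0.0135]
tool_rot: [[-0.986, -0.166, 0.0], [-0.166, 0.986, -0.0], [-0.0, -0.0, -1.0]]
ft_force: [0.4, 0.3, -0.2]
grip_width: 0.0173
```

```bash
python3 -c "
from h import *
go(.512,-.160,.013,99.7)"
```

```text
shift [0.0006 0.0004 0.0005] turn -0.002 now [ 0.5126 -0.1603  0.0135] jaw 99.58 F [ 0.4  0.3 -0.2] w 0.0173 t 3.4 tilt [ 1.e-04 -1.e-04 -1.e+00]
```

```bash
python3 -c "
from h import *
from rig import eyes,status
d=eyes.get_image('side'); np.savez('s2.npz',**d)
cv2.imwrite('pics/s2.png',cv2.resize(d['pixels'][170:370,220:420,::-1],None,fx=3,fy=3,interpolation=cv2.INTER_CUBIC))
print(status.observe()['grip_width'])
"
```

```text
0.016966833260210715
```

View pics/s2.png

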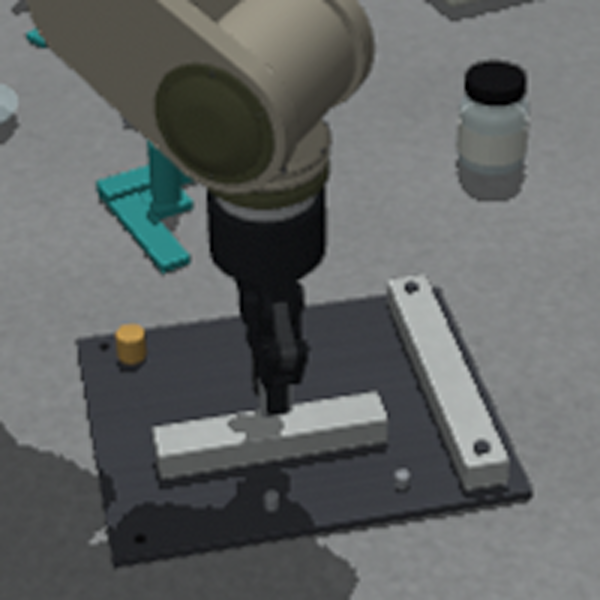

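```bash
python3 -c "
from h import *
from rig import status
S=load('s2.npz')
P=status.observe()['position']
for dz in (0,.02,.05,.1): print(dz,((proj(S,P+[0,0,dz])-[220,170])*3).round(0))
p,v=fit([.512,-.16,.1745],[S],POST);print(p,v)
f=(S['range_z']); 
for v in range(296,312,2):
  print(v,[round(float(f[v,u]),3) for u in range(306,320,2)], back(S,[(312,v)],.0135)[0].round(3))
"
```

```text
0 [[269. 440.]]
0.02 [[269. 419.]]
0.05 [[268. 386.]]
0.1 [[266. 329.]]
[ 0.51339006 -0.15961317  0.17096301] 433.42059326171875
296 [1.121, 1.088, 1.081, 1.091, 1.091, 1.092, 1.088] [ 0.52  -0.095  0.013]
298 [1.125, 1.09, 1.087, 1.095, 1.095, 1.127, 1.229] [ 0.52  -0.102  0.013]
300 [1.13, 1.125, 1.117, 1.116, 1.12, 1.128, 1.223] [ 0.519 -0.108  0.013]
302 [1.136, 1.13, 1.12, 1.123, 1.125, 1.133, 1.218] [ 0.519 -0.115  0.014]
304 [1.137, 1.131, 1.12, 1.129, 1.126, 1.136, 1.211] [ 0.519 -0.121  0.013]
306 [1.205, 1.134, 1.128, 1.129, 1.129, 1.137, 1.181] [ 0.519 -0.128  0.013]
308 [1.165, 1.136, 1.142, 1.143, 1.168, 1.173, 1.17] [ 0.518 -0.134  0.013]
310 [1.167, 1.165, 1.162, 1.165, 1.166, 1.161, 1.17] [ 0.518 -0.14   0.013]
```

```bash
python3 -c "
from h import *
S=load('s2.npz');m=S['mtx'];R=S['world_to_cam'][:3,:3];t=S['world_to_cam'][:3,3]
def w(u,v):
  z=S['range_z'][v,u]; return ((np.array([(u-m[0,2])/m[0,0]*z,-(v-m[1,2])/m[1,1]*z,-z])-t)@R).round(4)
for u,v in ((310,300),(310,303),(310,305),(314,300),(314,305),(313,290),(307,296),(290,315),(335,305),(300,312),(320,313)): print(u,v,w(u,v),S['pixels'][v,u])
"
```

```text
310 300 [ 0.5138 -0.1839  0.0803] [16 17 19]
310 303 [ 0.5136 -0.1847  0.0732] [16 17 19]
310 305 [ 0.5135 -0.1834  0.0667] [16 18 19]
314 300 [ 0.5218 -0.1815  0.0778] [14 16 17]
314 305 [ 0.5215 -0.1814  0.0644] [13 15 15]
313 290 [ 0.5193 -0.2237  0.1397] [19 21 22]
307 296 [ 0.508  -0.1964  0.1019] [15 16 19]
290 315 [ 0.4722 -0.1728  0.0321] [179 183 181]
335 305 [ 0.5663 -0.1462  0.0305] [175 180 179]
300 312 [ 0.4928 -0.1649  0.032 ] [ 99 102 101]
320 313 [ 0.5338 -0.169   0.0307] [184 189 187]
```

```bash
python3 -c "
from h import *
from rig import status,eyes
for n in ('side1.npz','side0.npz','s2.npz'):
  S=load(n);m=S['mtx'];R=S['world_to_cam'][:3,:3];t=S['world_to_cam'][:3,3]
  zz=S['range_z'].astype(float); v,u=np.mgrid[0:480,0:640]
  W=(np.stack([(u-m[0,2])/m[0,0]*zz,-(v-m[1,2])/m[1,1]*zz,-zz],-1)-t)@R
  k=(S['pixels'].max(2)<45)&(zz>0)
  c={'side1.npz':(.506,-.147),'side0.npz':(.215,.506),'s2.npz':(.5126,-.1603)}[n]
  k&=(abs(W[...,0]-c[0])<.06)&(abs(W[...,1]-c[1])<.09)&(W[...,2]>.03)
  q=W[k]; o=np.argsort(q[:,2])[:12]; print(n); print(q[o].round(3)); print(np.c_[u[k],v[k]][o][:4])
s=status.observe(); print(s['q'],s['position'])
d=eyes.get_image('top'); cv2.imwrite('pics/t2.png',cv2.resize(d['pixels'][170:370,270:470,::-1],None,fx=3,fy=3)); 
"
```

```text
side1.npz
[[ 0.496 -0.104  0.173]
 [ 0.513 -0.195  0.174]
 [ 0.492 -0.106  0.175]
 [ 0.494 -0.107  0.175]
 [ 0.51  -0.196  0.175]
 [ 0.515 -0.196  0.175]
 [ 0.492 -0.105  0.176]
 [ 0.496 -0.105  0.176]
 [ 0.494 -0.105  0.176]
 [ 0.523 -0.197  0.177]
 [ 0.493 -0.104  0.178]
 [ 0.51  -0.198  0.179]]
[[299 239]
 [309 266]
 [297 239]
 [298 239]]
side0.npz
[[0.236 0.543 0.247]
 [0.239 0.539 0.249]
 [0.238 0.546 0.249]
 [0.244 0.545 0.249]
 [0.241 0.545 0.249]
 [0.23  0.546 0.249]
 [0.233 0.544 0.25 ]
 [0.211 0.46  0.25 ]
 [0.236 0.542 0.25 ]
 [0.23  0.551 0.251]
 [0.227 0.55  0.251]
 [0.236 0.548 0.252]]
[[203  91]
 [204  91]
 [204  90]
 [206  90]]
s2.npz
[[ 0.504 -0.156  0.056]
 [ 0.519 -0.18   0.058]
 [ 0.504 -0.155  0.059]
 [ 0.502 -0.149  0.059]
 [ 0.521 -0.181  0.059]
 [ 0.517 -0.181  0.059]
 [ 0.513 -0.181  0.06 ]
 [ 0.511 -0.182  0.06 ]
 [ 0.515 -0.182  0.06 ]
 [ 0.504 -0.155  0.061]
 [ 0.523 -0.182  0.062]
 [ 0.521 -0.182  0.062]]
[[305 300]
 [313 307]
 [305 299]
 [304 297]]
[-3.00054156e+01  3.21901572e+01  9.08425256e+01 -3.86388135e-04
  5.69571638e+01 -1.29586138e+02] [ 0.51264505 -0.16035757  0.0134613 ]
```

View pics/t2.png

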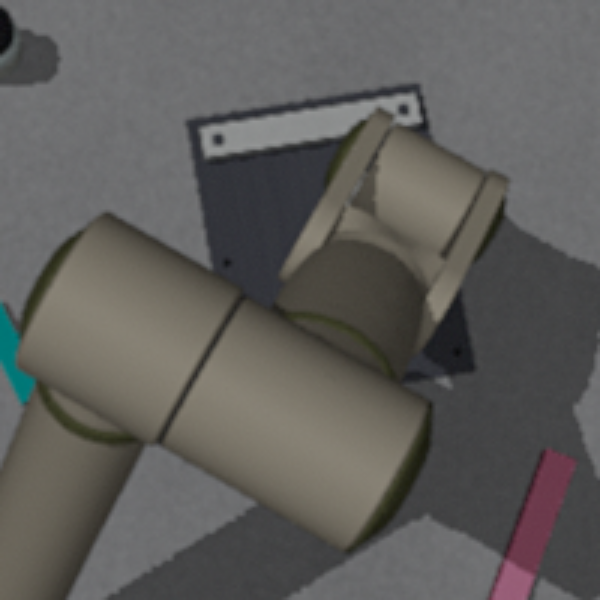

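The fingers closed to 17 mm without touching the 30 mm bar. Depth in three pictures puts the tips about 41 mm higher than the reported z, while x and y agree. I allow for that and descend in steps watching the force, with a half-open gripper so the outer finger clears the pin at x=-130.

Call:
play_rows --targets "0 0 0 0 0.4; 0 0 0 0 0.4; 0 0 0 0 0.4; 0 0 0.008 0 0.4; 0 0 0.014 0 0.4"

```text
time_s: 4.0
position: [0.5124, -0.1603, -0.0013]
tool_rot: [[-0.986, -0.166, -0.0], [-0.166, 0.986, 0.0], [0.0, 0.0, -1.0]]
ft_force: [-0.6, 0.0, -0.0]
grip_width: 0.0512
```

Call:
play_rows --targets "0 0 0.005 0 0.4; 0 0 0.01 0 0.4; 0 0 0.013 0 0.4; 0 0 0.016 0 0.4; 0 0 0.016 0 0.4"

```text
time_s: 4.5
position: [0.5125, -0.1603, -0.0169]
tool_rot: [[-0.986, -0.166, -0.0], [-0.166, 0.986, 0.0], [0.0, 0.0, -1.0]]
ft_force: [-0.4, 1.0, 0.7]
grip_width: 0.0511
```

```bash
cat > look.py <<'E'
from h import *
import sys
from rig import eyes
def look(name,cam='side',cr=(220,170,420,370),k=3):
    d=eyes.get_image(cam); np.savez(name+'.npz',**d)
    cv2.imwrite('pics/%s.png'%name,cv2.resize(d['pixels'][cr[1]:cr[3],cr[0]:cr[2],::-1],None,fx=k,fy=k,interpolation=cv2.INTER_CUBIC)); return load(name+'.npz')
E
python3 -c "
from look import *
go(.512,-.160,-.025,99.7); look('s3')"
```

```text
shift [0.0004 0.0004 0.0081] turn -0.002 now [ 0.5125 -0.1603 -0.0169] jaw 99.58 F [-0.4  1.   0.7] w 0.0511 t 4.5 tilt [-5.e-04  2.e-04 -1.e+00]
```

View pics/s3.png

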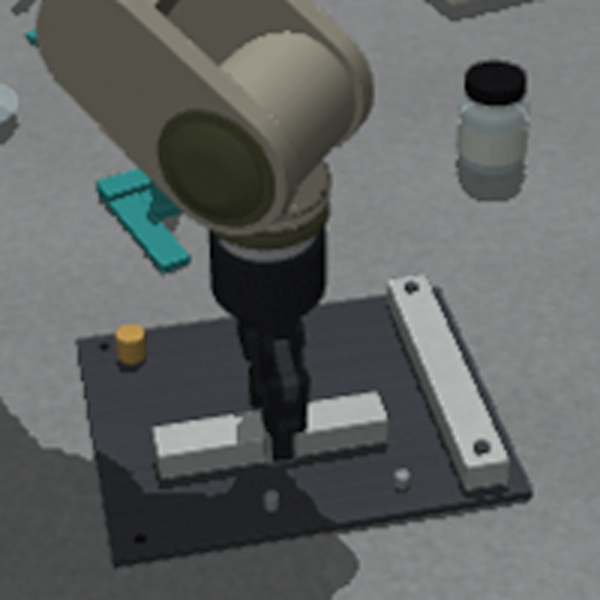

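The fingers straddle the bar now, with the near tip at (283,458) in the crop in front of the bar's side. I go down 7 mm more and close.

Call:
play_rows --targets "0 0 0.004 0 0.4; 0 0 0.007 0 0.4; 0 0 0.007 0 0.55; 0 0 0.007 0 0.7; 0 0 0.007 0 0.75" --force 30

```text
time_s: 5.05
position: [0.5126, -0.1604, -0.0236]
tool_rot: [[-0.986, -0.166, 0.0], [-0.166, 0.986, -0.0], [-0.0, -0.0, -1.0]]
ft_force: [0.4, 0.6, -1.3]
grip_width: 0.0293
```

Call:
play_rows --targets "0 0 0 0 0.8; 0 0 0 0 0.8; 0 0 0 0 0.8"

```text
time_s: 5.35
position: [0.5126, -0.1604, -0.0236]
tool_rot: [[-0.986, -0.166, 0.0], [-0.166, 0.986, -0.0], [-0.0, -0.0, -1.0]]
ft_force: [1.2, -1.0, 0.3]
grip_width: 0.0294
```

```bash
python3 -c "
from look import *
c=np.radians(9.4); d=np.array([np.cos(c),np.sin(c)])
go(.512,-.160,-.025,99.4); S=look('s4'); p,v=fit([.512,-.16,.1745],[S],POST); print(p,np.degrees(p[2]),v); p,v=fit([.633,-.1616,.164],[S],CROSS); print(p,np.degrees(p[2]))"
```

```text
shift [0.0005 0.0005 0.0014] turn 0.003 now [ 0.5126 -0.1604 -0.0236] jaw 99.58 F [ 1.2 -1.   0.3] w 0.0294 t 5.3 tilt [ 0. -0. -1.]
[ 0.51346304 -0.16049323  0.16816602] 9.635203486827418 404.4710998535156
[ 0.63386156 -0.16144931  0.16465124] 9.433821337549507
```

Call:
play_rows --targets "-0.008 0 0 0.003 0.8; -0.016 0 0 0.003 0.8; -0.024 0 0 0.003 0.8; -0.033 0 0 0.003 0.8; -0.033 0 0 0.003 0.8"

```text
time_s: 5.9
position: [0.5469, -0.1547, -0.0236]
tool_rot: [[-0.986, -0.164, 0.002], [-0.164, 0.986, -0.001], [-0.002, -0.001, -1.0]]
ft_force: [1.7, -0.3, -0.1]
grip_width: 0.0292
```

Call:
play_rows --targets "0 -0.008 0 0 0.8; 0 -0.016 0 0 0.8; 0 -0.024 0 0 0.8; 0 -0.032 0 0 0.8; 0 -0.032 0 0 0.8"

```text
time_s: 6.4
position: [0.5506, -0.1883, -0.0236]
tool_rot: [[-0.987, -0.162, 0.001], [-0.162, 0.987, -0.001], [-0.001, -0.001, -1.0]]
ft_force: [0.6, -0.8, -0.3]
grip_width: 0.0292
```

```bash
python3 -c "
from look import *
go(.5518,-.1894,-.025,99.4); S=look('s5'); p,v=fit([.549,-.188,.164],[S],POST); print(p,np.degrees(p[2]),v); q,v=fit([.633,-.1616,.164],[S],CROSS); print(q,np.degrees(q[2]))
c,s=np.cos(q[2]),np.sin(q[2]); e=p-q; print('post in corner', c*e[0]+s*e[1], -s*e[0]+c*e[1])"
```

```text
shift [-0.001  -0.0013  0.0014] turn -0.001 now [ 0.5506 -0.1883 -0.0236] jaw 99.34 F [ 0.6 -0.8 -0.3] w 0.0292 t 6.4 tilt [ 7.0e-04 -1.3e-03 -1.0e+00]
[ 0.55117231 -0.18851555  0.16093912] 9.221132488542402 391.8359680175781
[ 0.63401842 -0.16144136  0.17234794] 9.874809810498695
post in corner -0.08626184365847038 -0.01246531005367124
```

View pics/s5.png

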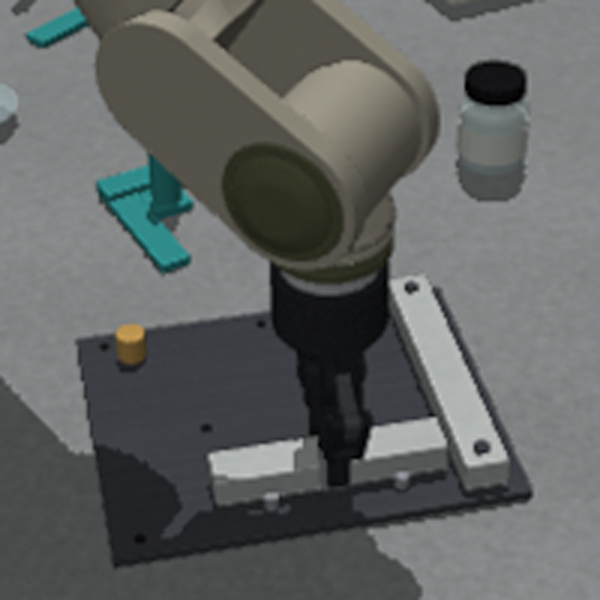

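The post follows: its end is about 5 mm short of the cross bar and its side just short of the pins (272,503) and (402,480). I approach slowly on force.

Call:
play_rows --targets "-0.001 0 0 0 0.8; -0.002 0 0 0 0.8; -0.003 0 0 0 0.8; -0.004 0 0 0 0.8"

```text
time_s: 6.85
position: [0.5542, -0.1855, -0.0236]
tool_rot: [[-0.987, -0.164, -0.001], [-0.164, 0.987, 0.0], [0.0, 0.0, -1.0]]
ft_force: [-3.2, -0.5, 2.4]
grip_width: 0.0292
```

Call:
play_rows --targets "-0.001 0 0 0 0.8; -0.002 0 0 0 0.8"

```text
time_s: 7.05
position: [0.5563, -0.1852, -0.0236]
tool_rot: [[-0.987, -0.164, -0.0], [-0.164, 0.987, 0.0], [0.0, 0.0, -1.0]]
ft_force: [-3.2, -0.7, 2.1]
grip_width: 0.029
```

Call:
play_rows --targets "-0.0005 0 0 0 0.8; -0.001 0 0 0 0.8"

```text
time_s: 7.25
position: [0.5562, -0.1852, -0.0236]
tool_rot: [[-0.986, -0.164, -0.003], [-0.164, 0.987, 0.0], [0.003, 0.001, -1.0]]
ft_force: [-9.8, -0.4, 5.1]
grip_width: 0.0293
```

Call:
play_rows --targets "-0.0005 0 0 0 0.8; -0.001 0 0 0 0.8"

```text
time_s: 7.45
position: [0.5562, -0.1852, -0.0236]
tool_rot: [[-0.986, -0.164, -0.005], [-0.164, 0.986, 0.0], [0.005, 0.001, -1.0]]
ft_force: [-13.7, -2.9, 8.3]
grip_width: 0.029
```

```bash
python3 -c "
from look import *
go(.5518,-.1894,-.025,99.4); S=look('s6'); p,v=fit([.556,-.186,.164],[S],POST); print(p,np.degrees(p[2]),v)"
```

```text
shift [ 0.005  -0.0034  0.0014] turn 0.001 now [ 0.5562 -0.1852 -0.0236] jaw 99.43 F [-13.7  -2.9   8.3] w 0.0290 t 7.5 tilt [-4.8e-03  3.0e-04 -1.0e+00]
[ 0.55511293 -0.18575625  0.16844543] 9.651212444056561 287.82049560546875
```

View pics/s6.png

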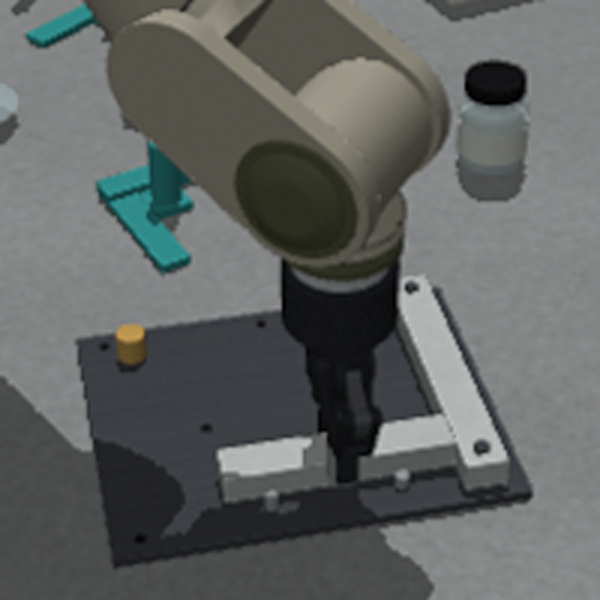

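The end now touches the cross bar at 14 N. I ease the push slightly and go towards the pins (−y).

Call:
play_rows --targets "0.0015 0 0 0 0.8; 0.0015 -0.001 0 0 0.8; 0.0015 -0.002 0 0 0.8"

```text
time_s: 7.8
position: [0.5563, -0.1858, -0.0236]
tool_rot: [[-0.986, -0.164, -0.002], [-0.164, 0.986, 0.003], [0.002, 0.003, -1.0]]
ft_force: [-6.2, 6.5, 7.1]
grip_width: 0.0294
```

Call:
play_rows --targets "0 -0.001 0 0 0.8; 0 -0.001 0 0 0.8"

```text
time_s: 8.0
position: [0.5565, -0.1868, -0.0236]
tool_rot: [[-0.986, -0.164, -0.002], [-0.164, 0.986, 0.003], [0.002, 0.003, -1.0]]
ft_force: [-7.0, 5.4, 6.0]
grip_width: 0.029
```

Call:
play_rows --targets "0 -0.0005 0 0 0.8; 0 -0.001 0 0 0.8"

```text
time_s: 8.2
position: [0.5566, -0.1875, -0.0236]
tool_rot: [[-0.986, -0.164, -0.002], [-0.164, 0.986, 0.003], [0.002, 0.003, -1.0]]
ft_force: [-5.2, 8.0, 6.5]
grip_width: 0.0294
```

Call:
play_rows --targets "0 -0.0005 0 0 0.8; 0 -0.001 0 0 0.8; 0 -0.0015 0 0 0.8"

```text
time_s: 8.5
position: [0.5568, -0.189, -0.0236]
tool_rot: [[-0.986, -0.164, -0.002], [-0.164, 0.986, 0.003], [0.002, 0.003, -1.0]]
ft_force: [-6.0, 6.5, 6.3]
grip_width: 0.0292
```

Call:
play_rows --targets "0 -0.0005 0 0 0.8; 0 -0.001 0 0 0.8"

```text
time_s: 8.7
position: [0.5569, -0.1893, -0.0236]
tool_rot: [[-0.986, -0.164, -0.003], [-0.164, 0.986, 0.004], [0.002, 0.004, -1.0]]
ft_force: [-5.6, 10.9, 8.9]
grip_width: 0.0293
```

Call:
play_rows --targets "0 -0.0005 0 0 0.8; 0 -0.001 0 0 0.8"

```text
time_s: 8.9
position: [0.5569, -0.1894, -0.0236]
tool_rot: [[-0.987, -0.164, -0.003], [-0.164, 0.986, 0.006], [0.002, 0.006, -1.0]]
ft_force: [-6.0, 15.6, 10.6]
grip_width: 0.0293
```

Both contacts are made. I now loosen the grip and press −y with the far finger alone, so the bar squares itself on the pins. Then I regrip and press +x again.

Call:
play_rows --targets "0 0.002 0 0 0.6; 0 0.002 0 0 0.6; 0 0.0 0 0 0.6; 0 -0.001 0 0 0.6; 0 -0.001 0 0 0.6"

```text
time_s: 9.4
position: [0.5582, -0.1915, -0.0237]
tool_rot: [[-0.987, -0.163, -0.0], [-0.163, 0.987, 0.004], [-0.0, 0.004, -1.0]]
ft_force: [1.3, 11.9, 4.8]
grip_width: 0.0342
```

Call:
play_rows --targets "0 -0.001 0 0 0.6; 0 -0.002 0 0 0.6; 0 -0.002 0 0 0.6"

```text
time_s: 9.7
position: [0.5582, -0.1915, -0.0237]
tool_rot: [[-0.987, -0.163, -0.001], [-0.163, 0.987, 0.007], [0.0, 0.007, -1.0]]
ft_force: [0.6, 20.0, 8.7]
grip_width: 0.0342
```

Call:
play_rows --targets "0 0.003 0 0 0.6; 0 0.0045 0 0 0.65; 0 0.0045 0 0 0.75; 0 0.0045 0 0 0.75; 0 0.0045 0 0 0.75" --force 20

```text
time_s: 10.2
position: [0.5579, -0.1894, -0.0233]
tool_rot: [[-0.987, -0.163, -0.0], [-0.163, 0.987, 0.003], [-0.0, 0.003, -1.0]]
ft_force: [-0.4, 11.3, 7.2]
grip_width: 0.0298
```

Call:
play_rows --targets "-0.001 -0.0005 0 0 0.75; -0.0015 -0.0005 0 0 0.75; -0.002 -0.0005 0 0 0.75; -0.002 -0.0005 0 0 0.75"

```text
time_s: 10.6
position: [0.5577, -0.1894, -0.0233]
tool_rot: [[-0.986, -0.164, -0.005], [-0.164, 0.986, 0.004], [0.004, 0.005, -1.0]]
ft_force: [-9.9, 10.5, 13.3]
grip_width: 0.0297
```

```bash
python3 -c "
from look import *
go(.5565,-.1895,-.025,99.4)"
```

```text
shift [0.0012 0.0001 0.0017] turn 0.001 now [ 0.5577 -0.1894 -0.0233] jaw 99.43 F [-9.9 10.5 13.3] w 0.0297 t 10.6 tilt [-0.005  0.004 -1.   ]
```

Call:
play_rows --targets "0 0 0 0 0.65; 0 0 0 0 0.4; 0 0 0 0 0.3; 0 0 0 0 0.3; 0 0 0 0 0.3"

```text
time_s: 11.1
position: [0.56, -0.1918, -0.0237]
tool_rot: [[-0.987, -0.163, 0.0], [-0.163, 0.987, -0.0], [-0.0, -0.0, -1.0]]
ft_force: [-0.6, 0.1, -0.4]
grip_width: 0.0598
```

Call:
play_rows --targets "0 0 -0.03 0 0.3; 0 0 -0.07 0 0.3; 0 0 -0.11 0 0.3; 0 0 -0.15 0 0.3; 0 0 -0.19 0 0.3"

```text
time_s: 11.6
position: [0.5597, -0.1915, 0.1681]
tool_rot: [[-0.987, -0.163, 0.0], [-0.163, 0.987, -0.0], [-0.0, -0.0, -1.0]]
ft_force: [0.4, -0.0, -0.6]
grip_width: 0.0598
```

```bash
python3 -c "
from look import *
go(.4546,.308,.17,76.8); S=look('s7')
for nm,d in (('S',S),):
  p,v=fit([.5565,-.1895,.164],[d],POST); q,v=fit([.633,-.1616,.164],[d],CROSS); print(p,np.degrees(p[2]),q,np.degrees(q[2]))
  c,s=np.cos(.164),np.sin(.164); e=p-q; print('post in corner', c*e[0]+s*e[1], -s*e[0]+c*e[1])"
```

```text
shift [ 0.0221  0.51   -0.002 ] turn 0.394 now [ 0.5597 -0.1915  0.1681] jaw 99.40 F [ 0.4 -0.  -0.6] w 0.0598 t 11.6 tilt [ 2.e-04 -2.e-04 -1.e+00]
[ 0.55587953 -0.18996222  0.16251506] 9.31142712145591 [ 0.63473281 -0.16134531  0.17058142] 9.773595630255464
post in corner -0.0824673984200077 -0.015358883935831822
```

View pics/s7.png

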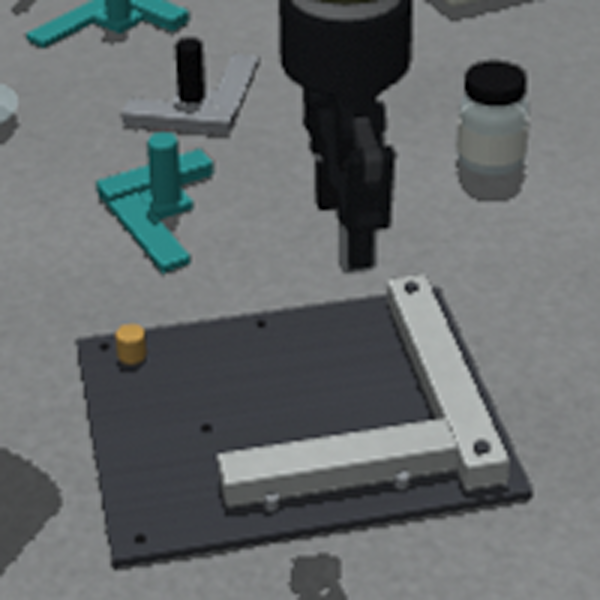

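The post sits butted at (455,440) and backed on both pins. I go above the square's knob.

Call:
play_rows --targets "0.002 0.048 0 0.13 0; 0.004 0.096 0 0.26 0; 0.006 0.144 0 0.394 0; 0.008 0.192 0 0.394 0; 0.01 0.24 0 0.394 0"

```text
time_s: 12.15
position: [0.5102, 0.0452, 0.1663]
tool_rot: [[-0.974, 0.228, 0.0], [0.228, 0.974, -0.0], [-0.0, 0.0, -1.0]]
ft_force: [1.4, 1.0, -0.5]
grip_width: 0.0851
```

```bash
python3 -c "
from look import *
go(.4546,.308,.17,76.8)"
```

```text
shift [ 0.1141  0.2431 -0.0037] turn -0.000 now [0.5102 0.0452 0.1663] jaw 76.79 F [ 1.4  1.  -0.5] w 0.0851 t 12.2 tilt [ 5.e-04 -1.e-04 -1.e+00]
```

Call:
play_rows --targets "0.019 0.041 0 0 0; 0.038 0.082 0 0 0; 0.057 0.122 0 0 0; 0.076 0.162 0 0 0; 0.095 0.202 0 0 0"

```text
time_s: 12.65
position: [0.4637, 0.2637, 0.1663]
tool_rot: [[-0.974, 0.228, 0.0], [0.228, 0.974, 0.0], [-0.0, 0.0, -1.0]]
ft_force: [0.1, 1.0, 0.8]
grip_width: 0.0854
```

Call:
play_rows --targets "0.008 0.017 0 0 0; 0.018 0.038 0 0 0; 0.018 0.038 0 0 0; 0.018 0.038 0 0 0"

```text
time_s: 13.05
position: [0.4554, 0.303, 0.1661]
tool_rot: [[-0.974, 0.227, -0.0], [0.227, 0.974, -0.0], [-0.0, -0.0, -1.0]]
ft_force: [0.2, 0.4, 0.0]
grip_width: 0.0852
```

```bash
python3 -c "
from look import *
go(.4546,.308,-.012,76.8); S=look('s8'); T=look('t8','top',(150,180,450,340),2.5)
p,v=fit([.5565,-.1895,.164],[T],POST); q,v=fit([.633,-.1616,.164],[T],CROSS); print(p,np.degrees(p[2]),q,np.degrees(q[2]))
c,s=np.cos(.164),np.sin(.164); e=p-q; print('post in corner', c*e[0]+s*e[1], -s*e[0]+c*e[1])
"
```

```text
shift [0.0019 0.0048 0.1781] turn 0.001 now [0.4554 0.303  0.1661] jaw 76.88 F [0.2 0.4 0. ] w 0.0852 t 13.1 tilt [-0.e+00 -4.e-04 -1.e+00]
[ 0.55439219 -0.18989622  0.16604738] 9.51381379332907 [ 0.63253563 -0.1617605   0.16899637] 9.682778468948158
post in corner -0.08168852077302446 -0.01500004364237202
```

View pics/s8.png

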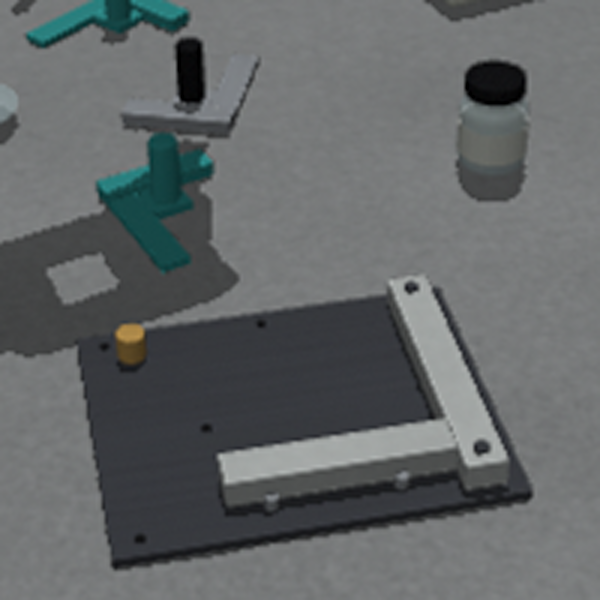

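View pics/t8.png

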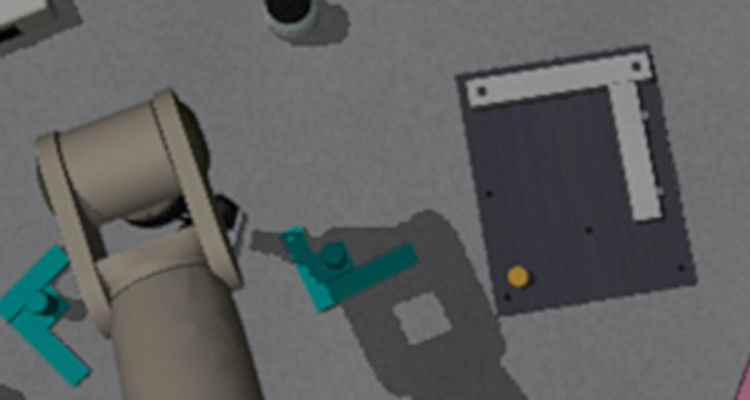

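```bash
python3 -c "
from look import *
S=load('s8.npz')
print('knob top side',back(S,[(220+190.5/3-.33,170+44/3-.33)],.066))
print('stock outer corner', back(S,[(220+225/3-.33,170+124/3-.33)],.014),'stock end',back(S,[(220+124/3-.33,170+113/3-.33)],.014))
"
```

```text
knob top side [[0.45745124 0.30793099 0.066     ]]
stock outer corner [[0.48610353 0.25291248 0.014     ]] stock end [[0.39490938 0.27760832 0.014     ]]
```

Call:
play_rows --targets "0.002 0.005 0.03 0 0; 0.002 0.005 0.06 0 0; 0.002 0.005 0.08 0 0; 0.002 0.005 0.09 0 0; 0.002 0.005 0.09 0 0"

```text
time_s: 13.65
position: [0.4545, 0.3076, 0.0756]
tool_rot: [[-0.973, 0.229, -0.002], [0.229, 0.973, -0.001], [0.002, -0.001, -1.0]]
ft_force: [0.2, -0.4, -0.0]
grip_width: 0.0852
```

```bash
python3 -c "
from look import *
go(.4546,.308,-.012,76.8); S=look('s9','side',(200,110,400,260),4)
"
```

```text
shift [-0.0002  0.0005  0.0876] turn -0.000 now [0.4545 0.3076 0.0756] jaw 76.77 F [ 0.2 -0.4 -0. ] w 0.0852 t 13.7 tilt [-1.8e-03 -8.0e-04 -1.0e+00]
```

View pics/s9.png

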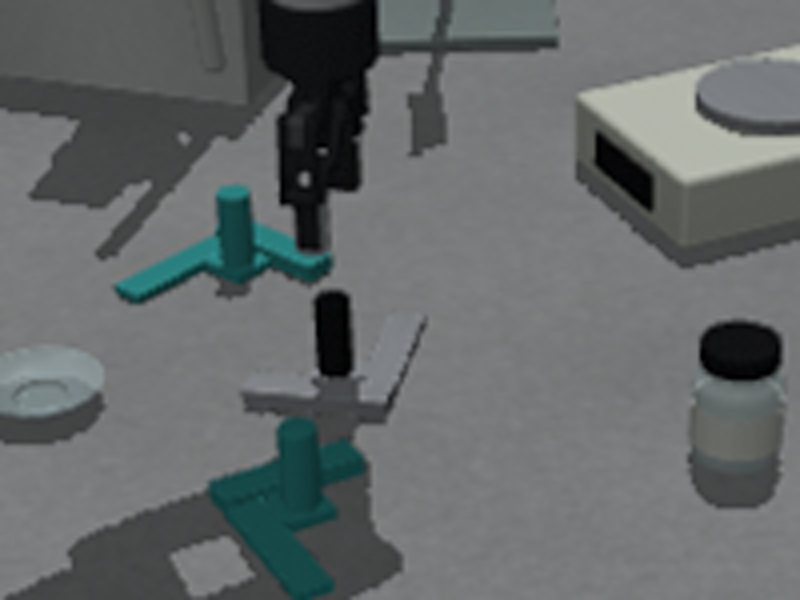

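Call:
play_rows --targets "-0.001 0 0.025 0 0; -0.001 0 0.05 0 0; -0.001 0 0.07 0 0; -0.001 0 0.08 0 0; -0.001 0 0.086 0 0"

```text
time_s: 14.2
position: [0.4561, 0.3083, -0.0093]
tool_rot: [[-0.974, 0.228, 0.001], [0.228, 0.974, 0.0], [-0.001, 0.001, -1.0]]
ft_force: [1.2, 0.5, -0.1]
grip_width: 0.0855
```

Call:
play_rows --targets "0 0 0 0 0.3; 0 0 0 0 0.5; 0 0 0 0 0.7; 0 0 0 0 0.8; 0 0 0 0 0.8" --force 60

```text
time_s: 14.7
position: [0.4559, 0.3083, -0.0088]
tool_rot: [[-0.974, 0.228, 0.001], [0.228, 0.974, 0.0], [-0.001, 0.001, -1.0]]
ft_force: [-1.2, -0.4, 5.7]
grip_width: 0.0245
```

Call:
play_rows --targets "0 0 0 0 0.85; 0 0 0 0 0.85"

```text
time_s: 14.9
position: [0.4559, 0.3083, -0.0088]
tool_rot: [[-0.974, 0.228, 0.001], [0.228, 0.974, 0.0], [-0.001, 0.001, -1.0]]
ft_force: [-1.1, -0.5, 5.8]
grip_width: 0.0249
```

```bash
python3 -c "
from look import *
go(.4546,.308,-.012,76.8); S=look('s10','side',(200,110,400,260),4)
"
```

```text
shift [ 0.0012 -0.0006  0.0032] turn 0.001 now [ 0.4559  0.3083 -0.0088] jaw 76.84 F [-1.1 -0.5  5.8] w 0.0249 t 14.9 tilt [ 1.2e-03  3.0e-04 -1.0e+00]
```

View pics/s10.png

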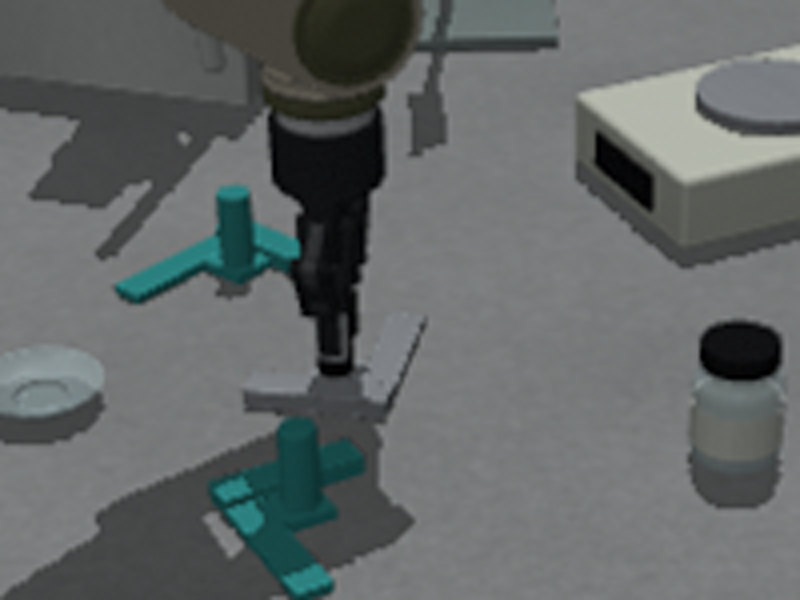

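The knob is gripped at 25 mm and the square lies flat. I lift 110 mm and check.

Call:
play_rows --targets "0 0 -0.01 0 0.85; 0 0 -0.03 0 0.85; 0 0 -0.06 0 0.85; 0 0 -0.09 0 0.85; 0 0 -0.11 0 0.85"

```text
time_s: 15.45
position: [0.4556, 0.3084, 0.1026]
tool_rot: [[-0.974, 0.228, 0.001], [0.228, 0.974, 0.001], [-0.001, 0.001, -1.0]]
ft_force: [0.2, 0.0, -4.3]
grip_width: 0.0246
```

```bash
python3 -c "
from look import *
go(.5674,-.1148,.1,99.5); S=look('s11','side',(200,110,400,260),4)
"
```

```text
shift [-0.2052 -0.3866  0.0024] turn -0.396 now [0.4556 0.3084 0.1026] jaw 76.84 F [ 0.2  0.  -4.3] w 0.0246 t 15.4 tilt [ 1.2e-03  6.0e-04 -1.0e+00]
```

View pics/s11.png

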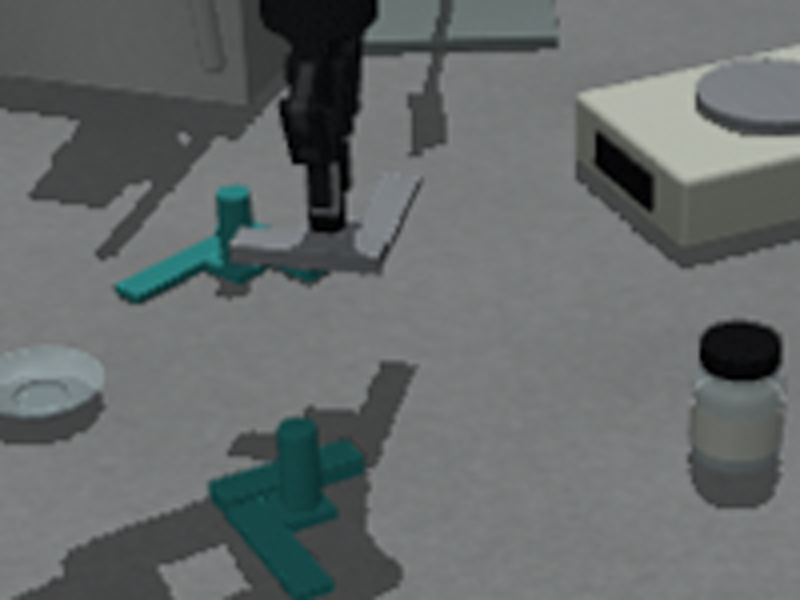

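The square hangs level at 4.3 N. I carry it to above the inside corner with a 12 mm standoff.

Call:
play_rows --targets "-0.016 -0.03 0 -0.05 0.85; -0.034 -0.065 0 -0.13 0.85; -0.053 -0.1 0 -0.22 0.85; -0.072 -0.135 0 -0.31 0.85; -0.09 -0.17 0 -0.396 0.85"

```text
time_s: 16.0
position: [0.5041, 0.1207, 0.0997]
tool_rot: [[-0.986, -0.169, -0.001], [-0.169, 0.986, 0.0], [0.001, 0.0, -1.0]]
ft_force: [0.2, 0.7, -4.7]
grip_width: 0.0245
```

```bash
python3 -c "
from look import *
go(.5674,-.1148,.1,99.5)
"
```

```text
shift [-0.0226 -0.2428 -0.0004] turn 0.004 now [0.5041 0.1207 0.0997] jaw 99.74 F [ 0.2  0.7 -4.7] w 0.0245 t 16.0 tilt [-1.5e-03  1.0e-04 -1.0e+00]
```

Call:
play_rows --targets "-0.004 -0.04 0 0.004 0.85; -0.008 -0.085 0 0.004 0.85; -0.012 -0.13 0 0.004 0.85; -0.016 -0.175 0 0.004 0.85; -0.02 -0.21 0 0.004 0.85"

```text
time_s: 16.5
position: [0.5587, -0.084, 0.0996]
tool_rot: [[-0.987, -0.16, -0.001], [-0.16, 0.987, 0.0], [0.001, 0.001, -1.0]]
ft_force: [0.4, 0.4, -3.5]
grip_width: 0.0247
```

Call:
play_rows --targets "-0.001 -0.01 0 0 0.85; -0.001 -0.025 0 0 0.85; -0.001 -0.025 0 0 0.85; -0.001 -0.025 0 0 0.85"

```text
time_s: 16.9
position: [0.5635, -0.1053, 0.1001]
tool_rot: [[-0.987, -0.162, -0.001], [-0.162, 0.987, 0.001], [0.001, 0.001, -1.0]]
ft_force: [-0.2, -0.1, -4.4]
grip_width: 0.025
```

```bash
python3 -c "
from look import *
go(.5674,-.1148,.0,99.5); S=look('s12','side',(220,190,420,340),4); 
import rig; T=look('t12','top',(300,180,460,320),5)
"
```

```text
shift [-0.0024 -0.0101  0.1001] turn -0.003 now [ 0.5635 -0.1053  0.1001] jaw 99.32 F [-0.2 -0.1 -4.4] w 0.0250 t 16.9 tilt [-9.e-04  7.e-04 -1.e+00]
```

View pics/s12.png

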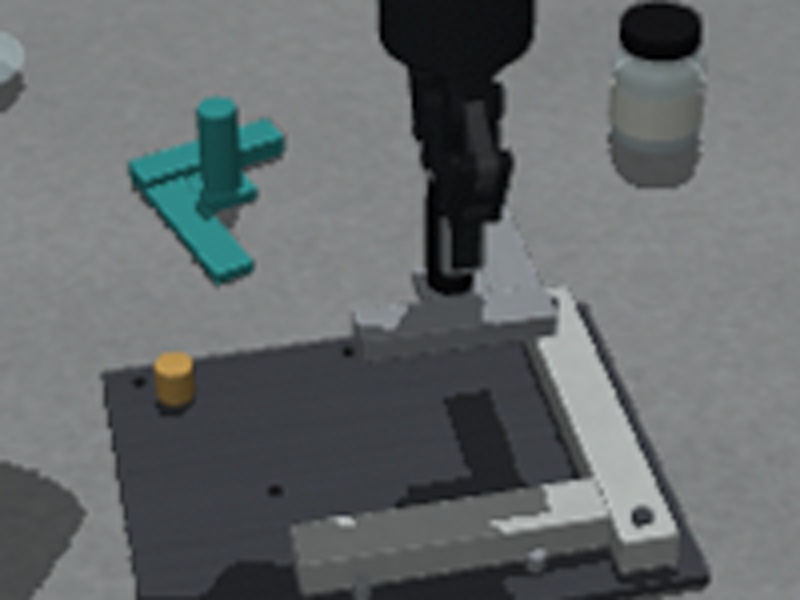

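View pics/t12.png

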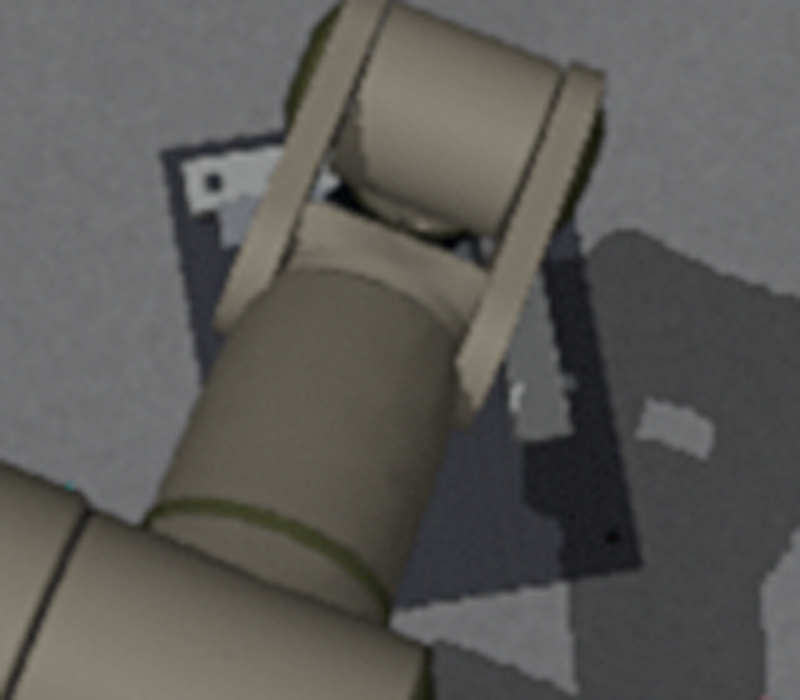

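The square is over the plate with about 14 mm and 22 mm standoff. Its outline is parallel to the bars (stock face (360,345)→(555,325), blade up to (505,215)). I lower it.

Call:
play_rows --targets "0 0 0.02 -0.003 0.85; 0 0 0.045 -0.003 0.85; 0 0 0.07 -0.003 0.85; 0 0 0.085 -0.003 0.85; 0 0 0.093 -0.003 0.85"

```text
time_s: 17.5
position: [0.5633, -0.105, 0.0062]
tool_rot: [[-0.986, -0.166, -0.002], [-0.166, 0.986, 0.001], [0.002, 0.001, -1.0]]
ft_force: [0.1, -0.6, -3.1]
grip_width: 0.0249
```

Call:
play_rows --targets "0 0 0.001 0 0.85; 0 0 0.003 0 0.85; 0 0 0.004 0 0.85; 0 0 0.005 0 0.85"

```text
time_s: 17.9
position: [0.5643, -0.1062, 0.003]
tool_rot: [[-0.986, -0.165, 0.001], [-0.165, 0.986, -0.0], [-0.001, -0.001, -1.0]]
ft_force: [0.3, 0.2, -4.5]
grip_width: 0.0247
```

Call:
play_rows --targets "0 0 0.001 0 0.85; 0 0 0.0015 0 0.85; 0 0 0.002 0 0.85"

```text
time_s: 18.2
position: [0.564, -0.1062, 0.0004]
tool_rot: [[-0.986, -0.164, 0.0], [-0.164, 0.986, -0.0], [-0.0, -0.0, -1.0]]
ft_force: [-1.5, 0.6, -4.5]
grip_width: 0.0248
```

Call:
play_rows --targets "0 0 0.0005 0 0.85; 0 0 0.001 0 0.85; 0 0 0.0015 0 0.85"

```text
time_s: 18.5
position: [0.5639, -0.1061, -0.0008]
tool_rot: [[-0.986, -0.164, 0.0], [-0.164, 0.986, -0.0], [0.0, -0.0, -1.0]]
ft_force: [-2.7, 1.5, 2.8]
grip_width: 0.0244
```

Call:
play_rows --targets "0 0 0.0005 0 0.85; 0 0 0.001 0 0.85"

```text
time_s: 18.7
position: [0.564, -0.1062, -0.0009]
tool_rot: [[-0.986, -0.165, 0.001], [-0.165, 0.986, -0.0], [-0.001, -0.001, -1.0]]
ft_force: [-6.5, 1.1, 13.4]
grip_width: 0.0244
```

```bash
python3 -c "
from look import *
go(.5772,-.1265,.0,99.5); S=look('s13','side',(220,190,420,340),4); 
"
```

```text
shift [-0.0097 -0.0222 -0.0008] turn -0.001 now [ 0.564  -0.1062 -0.0009] jaw 99.47 F [-6.5  1.1 13.4] w 0.0244 t 18.7 tilt [ 6.e-04 -4.e-04 -1.e+00]
```

View pics/s13.png

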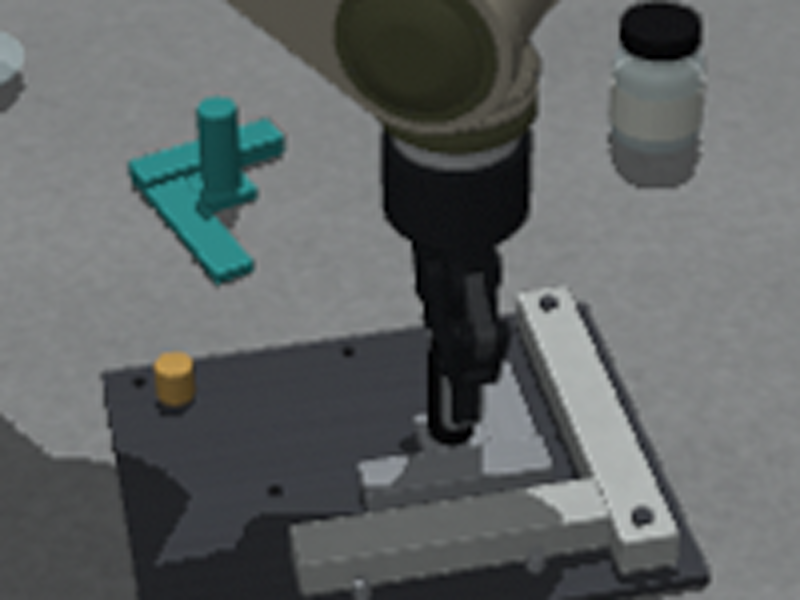

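The square lies flat on the plate at the expected height, with a gap to both bars. I ease the down-push by about 1 mm and slide diagonally.

Call:
play_rows --targets "0 0 -0.0008 0 0.85; -0.002 -0.006 -0.0008 0 0.85; -0.004 -0.011 -0.0008 0 0.85; -0.006 -0.016 -0.0008 0 0.85; -0.006 -0.016 -0.0008 0 0.85"

```text
time_s: 19.25
position: [0.5734, -0.1218, -0.0008]
tool_rot: [[-0.986, -0.164, 0.002], [-0.164, 0.986, -0.001], [-0.001, -0.001, -1.0]]
ft_force: [-0.9, 0.2, 4.7]
grip_width: 0.0248
```

Call:
play_rows --targets "-0.001 -0.001 0 0 0.85; -0.002 -0.002 0 0 0.85; -0.002 -0.003 0 0 0.85"

```text
time_s: 19.55
position: [0.5752, -0.1234, -0.0008]
tool_rot: [[-0.986, -0.164, 0.0], [-0.164, 0.986, 0.0], [-0.0, 0.0, -1.0]]
ft_force: [-1.8, 5.5, 6.6]
grip_width: 0.0248
```

Call:
play_rows --targets "0 -0.001 0 0 0.85; 0 -0.002 0 0 0.85; 0 -0.002 0 0 0.85"

```text
time_s: 19.85
position: [0.5758, -0.1254, -0.0008]
tool_rot: [[-0.986, -0.164, 0.001], [-0.164, 0.986, 0.0], [-0.001, 0.0, -1.0]]
ft_force: [-0.5, 4.1, 5.0]
grip_width: 0.0246
```

```bash
python3 -c "
from look import *
go(.5812,-.1246,.0,99.5); S=look('s14','side',(220,190,420,340),4); 
"
```

```text
shift [-0.0054 -0.0001 -0.0008] turn -0.001 now [ 0.5758 -0.1254 -0.0008] jaw 99.46 F [-0.5  4.1  5. ] w 0.0246 t 19.9 tilt [ 1.1e-03  4.0e-04 -1.0e+00]
```

View pics/s14.png

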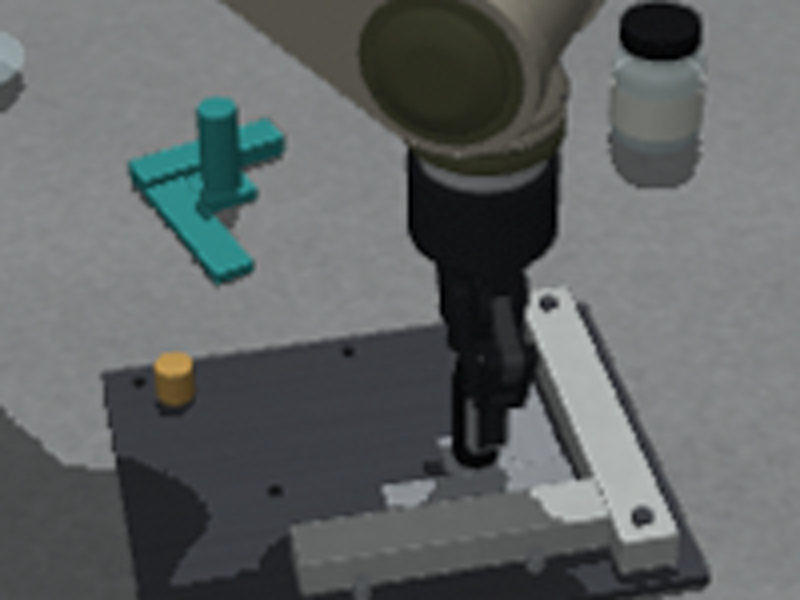

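Call:
play_rows --targets "-0.001 0 0 0 0.85; -0.002 0 0 0 0.85; -0.003 0 0 0 0.85"

```text
time_s: 20.2
position: [0.5773, -0.1252, -0.0008]
tool_rot: [[-0.986, -0.165, -0.002], [-0.165, 0.986, 0.0], [0.002, 0.0, -1.0]]
ft_force: [-10.0, 1.7, 10.9]
grip_width: 0.0247
```

Call:
play_rows --targets "-0.001 0 0 0 0.85; -0.0015 0 0 0 0.85"

```text
time_s: 20.4
position: [0.5788, -0.1249, -0.0008]
tool_rot: [[-0.986, -0.165, -0.002], [-0.165, 0.986, 0.0], [0.002, 0.0, -1.0]]
ft_force: [-9.5, 1.9, 10.2]
grip_width: 0.0247
```

Call:
play_rows --targets "-0.0005 0 0 0 0.85; -0.001 0 0 0 0.85"

```text
time_s: 20.6
position: [0.5797, -0.1248, -0.0008]
tool_rot: [[-0.986, -0.165, -0.002], [-0.165, 0.986, 0.0], [0.002, 0.0, -1.0]]
ft_force: [-9.2, 3.0, 9.7]
grip_width: 0.0246
```

Call:
play_rows --targets "0 -0.0005 0 0 0.85; 0 -0.001 0 0 0.85"

```text
time_s: 20.8
position: [0.5798, -0.1248, -0.0008]
tool_rot: [[-0.986, -0.165, -0.003], [-0.165, 0.986, 0.002], [0.002, 0.002, -1.0]]
ft_force: [-8.2, 9.3, 12.6]
grip_width: 0.0247
```

Call:
play_rows --targets "0 0 -0.0005 0 0.85; -0.0005 0 -0.0005 0 0.85; -0.001 0 -0.0005 0 0.85"

```text
time_s: 21.1
position: [0.5802, -0.1248, -0.0007]
tool_rot: [[-0.986, -0.165, -0.004], [-0.165, 0.986, 0.002], [0.004, 0.002, -1.0]]
ft_force: [-9.9, 5.4, 10.2]
grip_width: 0.0247
```

Call:
play_rows --targets "-0.0005 0 0 0 0.85; -0.001 0 0 0 0.85"

```text
time_s: 21.3
position: [0.581, -0.1246, -0.0007]
tool_rot: [[-0.986, -0.165, -0.004], [-0.165, 0.986, 0.002], [0.004, 0.002, -1.0]]
ft_force: [-10.5, 4.8, 8.5]
grip_width: 0.0246
```

Call:
play_rows --targets "-0.0005 0 0 0 0.85; -0.001 0 0 0 0.85"

```text
time_s: 21.5
position: [0.582, -0.1245, -0.0007]
tool_rot: [[-0.986, -0.165, -0.004], [-0.165, 0.986, 0.002], [0.004, 0.002, -1.0]]
ft_force: [-11.2, 4.9, 9.6]
grip_width: 0.0244
```

```bash
python3 -c "
from look import *
go(.5812,-.1246,.0,99.5); S=look('s15','side',(220,190,420,340),4); 
"
```

```text
shift [ 0.0008 -0.     -0.0007] turn -0.001 now [ 0.582  -0.1245 -0.0007] jaw 99.47 F [-11.2   4.9   9.6] w 0.0244 t 21.5 tilt [-0.0043  0.0015 -1.    ]
```

View pics/s15.png

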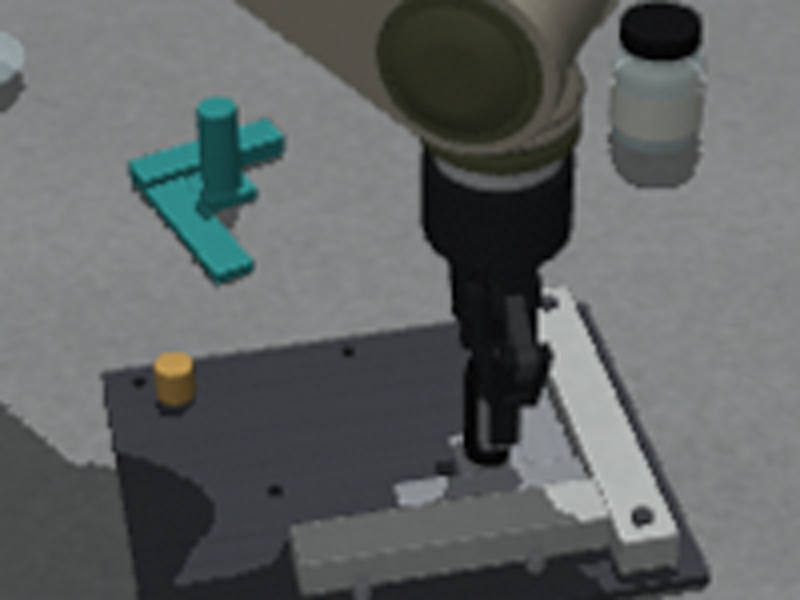

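Call:
play_rows --targets "-0.0005 0 0 0 0.85; -0.001 0 0 0 0.85"

```text
time_s: 21.75
position: [0.5826, -0.1244, -0.0007]
tool_rot: [[-0.986, -0.165, -0.005], [-0.165, 0.986, 0.001], [0.005, 0.002, -1.0]]
ft_force: [-14.8, 4.8, 12.6]
grip_width: 0.0241
```

Call:
play_rows --targets "-0.0005 0 0 0 0.85; -0.001 0 0 0 0.85"

```text
time_s: 21.95
position: [0.5827, -0.1244, -0.0006]
tool_rot: [[-0.986, -0.165, -0.007], [-0.165, 0.986, 0.001], [0.007, 0.002, -1.0]]
ft_force: [-17.8, 2.4, 16.6]
grip_width: 0.0248
```

Call:
play_rows --targets "-0.0005 0 0 0 0.85; -0.001 0 0 0 0.85"

```text
time_s: 22.15
position: [0.5827, -0.1244, -0.0005]
tool_rot: [[-0.986, -0.165, -0.009], [-0.165, 0.986, 0.001], [0.009, 0.003, -1.0]]
ft_force: [-23.4, 1.3, 18.1]
grip_width: 0.025
```

Blade contact: x stopped at 0.5827 with the force rising. I ease x and z, then press −y.

Call:
play_rows --targets "0.002 0 -0.0008 0 0.85; 0.002 -0.0005 -0.0008 0 0.85; 0.002 -0.001 -0.0008 0 0.85"

```text
time_s: 22.45
position: [0.5828, -0.1244, -0.0005]
tool_rot: [[-0.986, -0.165, -0.005], [-0.165, 0.986, 0.003], [0.005, 0.004, -1.0]]
ft_force: [-9.9, 10.4, 6.9]
grip_width: 0.0246
```

Call:
play_rows --targets "0 -0.0005 0 0 0.85; 0 -0.001 0 0 0.85"

```text
time_s: 22.65
position: [0.5828, -0.1244, -0.0004]
tool_rot: [[-0.986, -0.165, -0.006], [-0.165, 0.986, 0.005], [0.005, 0.006, -1.0]]
ft_force: [-10.0, 13.8, 10.0]
grip_width: 0.025
```

Call:
play_rows --targets "0 -0.0005 0 0 0.85; 0 -0.001 0 0 0.85"

```text
time_s: 22.85
position: [0.5828, -0.1245, -0.0003]
tool_rot: [[-0.986, -0.165, -0.006], [-0.165, 0.986, 0.006], [0.005, 0.007, -1.0]]
ft_force: [-9.3, 18.6, 11.7]
grip_width: 0.0248
```

```bash
python3 -c "
from look import *
go(.5812,-.1246,.0,99.5); S=look('s16','side',(270,230,410,335),5.7); 
"
```

```text
shift [ 0.0016  0.0001 -0.0003] turn -0.000 now [ 5.828e-01 -1.245e-01 -3.000e-04] jaw 99.50 F [-9.3 18.6 11.7] w 0.0248 t 22.9 tilt [-0.0062  0.0062 -1.    ]
```

View pics/s16.png

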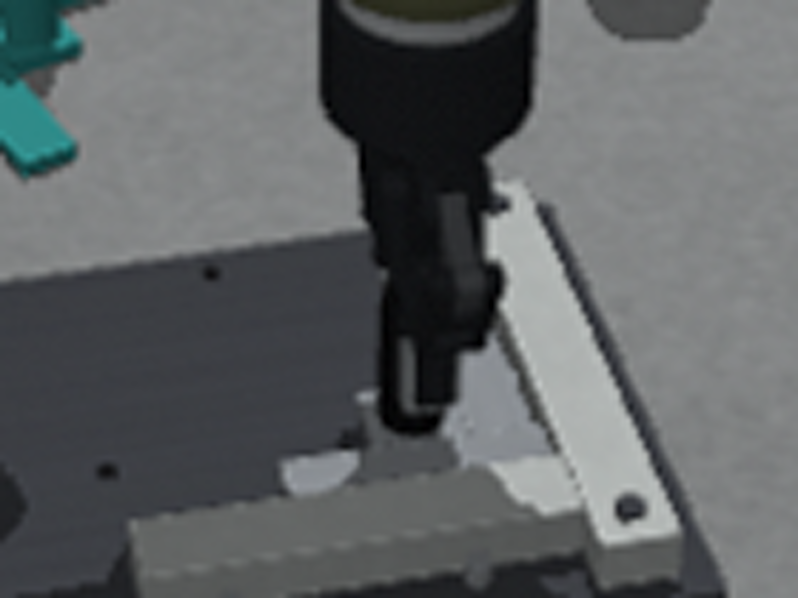

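Both contacts are felt. I lower the grip force so the square can turn about its round knob and seat itself along both faces, then settle to a light press.

Call:
play_rows --targets "0 0 0.0005 0 0.85; 0 0 0.0005 0 0.85; 0 0 0.0005 0 0.85" --force 20

```text
time_s: 23.2
position: [0.5828, -0.1245, -0.0004]
tool_rot: [[-0.986, -0.165, -0.006], [-0.165, 0.986, 0.006], [0.005, 0.007, -1.0]]
ft_force: [-12.0, 15.5, 13.8]
grip_width: 0.0245
```

Call:
play_rows --targets "-0.0007 0 0 0 0.85; -0.0014 0 0 0 0.85; -0.0014 0 0 0 0.85"

```text
time_s: 23.5
position: [0.5827, -0.1244, -0.0004]
tool_rot: [[-0.986, -0.165, -0.009], [-0.165, 0.986, 0.006], [0.008, 0.007, -1.0]]
ft_force: [-17.7, 15.2, 17.9]
grip_width: 0.0248
```

```bash
python3 -c "
from look import *
go(.5812,-.1246,.0,99.5)
from rig import status; print(status.observe()['wrist_torque'])
"
```

```text
shift [ 0.0015  0.0001 -0.0004] turn 0.000 now [ 5.827e-01 -1.244e-01 -4.000e-04] jaw 99.52 F [-17.7  15.2  17.9] w 0.0248 t 23.5 tilt [-0.0095  0.0057 -0.9999]
[ 2.27826412e+00  2.92035588e+00 -1.47492354e-03]
```

Call:
play_rows --targets "0 0 0 0.01 0.85; 0 0 0 0.02 0.85" --force 40

```text
time_s: 23.7
position: [0.5827, -0.1245, -0.0004]
tool_rot: [[-0.989, -0.147, -0.009], [-0.147, 0.989, 0.005], [0.009, 0.007, -1.0]]
ft_force: [-18.4, 14.3, 17.9]
grip_width: 0.0247
```

```bash
python3 -c "
from look import *
go(.5812,-.1246,.0,99.5)
from rig import status; print(status.observe()['wrist_torque'])
"
```

```text
shift [ 0.0015  0.0001 -0.0004] turn -0.019 now [ 5.827e-01 -1.245e-01 -4.000e-04] jaw 98.43 F [-18.4  14.3  17.9] w 0.0247 t 23.7 tilt [-0.0094  0.0052 -0.9999]
[2.27140066 2.81042886 0.89155482]
```

Call:
play_rows --targets "0 0 0 -0.01 0.85; 0 0 0 -0.02 0.85; 0 0 0 -0.03 0.85; 0 0 0 -0.04 0.85"

```text
time_s: 24.1
position: [0.5827, -0.1244, -0.0004]
tool_rot: [[-0.983, -0.184, -0.009], [-0.184, 0.983, 0.006], [0.008, 0.008, -1.0]]
ft_force: [-18.8, 14.8, 17.7]
grip_width: 0.0249
```

```bash
python3 -c "
from look import *
go(.5812,-.1246,.0,99.5)
from rig import status; print(status.observe()['wrist_torque'])
"
```

```text
shift [ 0.0015  0.0001 -0.0004] turn 0.019 now [ 5.827e-01 -1.244e-01 -4.000e-04] jaw 100.60 F [-18.8  14.8  17.7] w 0.0249 t 24.1 tilt [-0.0092  0.0062 -0.9999]
[ 2.23023433  2.91057268 -0.8329487 ]
```

The slip torque was symmetric (+0.89/−0.83 N m) and the knob didn't move, so the square is seated flush in yaw. I turn back, relax to a light press and firm the grip.

Call:
play_rows --targets "0 0 0 0.01 0.85; 0 0 0 0.02 0.85; 0.0008 0.001 0 0.02 0.85; 0.0016 0.002 0 0.02 0.85; 0.0016 0.002 0 0.02 0.85" --force 20

```text
time_s: 24.6
position: [0.5828, -0.1245, -0.0005]
tool_rot: [[-0.986, -0.165, -0.005], [-0.165, 0.986, 0.003], [0.004, 0.004, -1.0]]
ft_force: [-9.1, 8.8, 8.9]
grip_width: 0.0245
```

Call:
play_rows --targets "0 0 0 0 0.85; 0 0 0 0 0.85; 0 0 0 0 0.85" --force 50

```text
time_s: 24.9
position: [0.5828, -0.1245, -0.0005]
tool_rot: [[-0.986, -0.165, -0.005], [-0.165, 0.986, 0.003], [0.004, 0.004, -1.0]]
ft_force: [-10.3, 8.5, 9.1]
grip_width: 0.0248
```

```bash
python3 -c "
from look import *
go(.5812,-.1246,.0,99.5)
from rig import status; print(status.observe()['wrist_torque'])
"
```

```text
shift [ 0.0016  0.0001 -0.0005] turn -0.000 now [ 5.828e-01 -1.245e-01 -5.000e-04] jaw 99.50 F [-10.3   8.5   9.1] w 0.0248 t 24.9 tilt [-0.0047  0.0029 -1.    ]
[1.18673235 1.58180108 0.04528599]
```

```bash
python3 -c "
from look import *
S=look('s17','side',(270,230,410,335),5.7); T=look('t17','top',(300,180,460,320),5)
p,v=fit([.5565,-.1895,.164],[S],POST[:1]+POST[3:]+POST[2:3]); print(p,np.degrees(p[2]))
m=S['mtx'];R=S['world_to_cam'][:3,:3];t=S['world_to_cam'][:3,3]
zz=S['range_z'].astype(float); v,u=np.mgrid[0:480,0:640]
W=(np.stack([(u-m[0,2])/m[0,0]*zz,-(v-m[1,2])/m[1,1]*zz,-zz],-1)-t)@R
for lab,uu,vv in (('stock',(322,331),(312,315)),('blade near',(353,362),(302,308)),('blade far',(354,359),(292,297)),('plate',(290,300),(300,306)),('posttop',(300,320),(322,323)),('cross',(365,372),(290,300))):
  q=W[vv[0]:vv[1],uu[0]:uu[1]].reshape(-1,3); print(lab,np.median(q,0).round(4),q[:,2].std().round(4))
for n in ('side','top'):
  d=dict(T) if n=='top' else dict(S); a=np.load(n+'0.npz')['pixels'].astype(int); 
  cv2.imwrite('pics/%s_end.png'%n,d['pixels'][:,:,::-1])
"
```

```text
[ 0.55646239 -0.19046995  0.16445361] 9.422497777901276
stock [ 0.5465 -0.1627  0.0239] 0.0018
blade near [ 0.6138 -0.1364  0.0211] 0.0034
blade far [ 0.6151 -0.0992  0.0174] 0.0016
plate [ 0.4813 -0.1099  0.0094] 0.0015
posttop [ 0.5113 -0.1944  0.031 ] 0.0015
cross [ 0.639  -0.1182  0.0309] 0.094
```

View pics/s17.png

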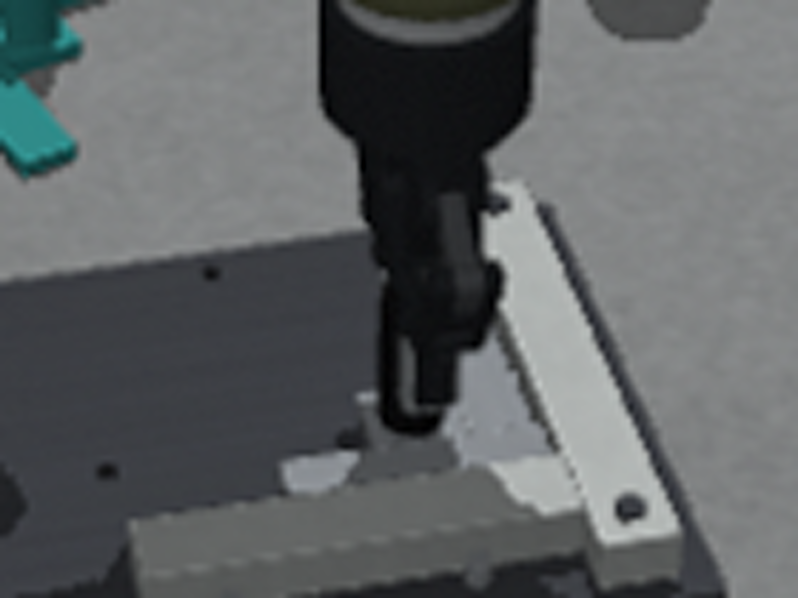

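View pics/t17.png

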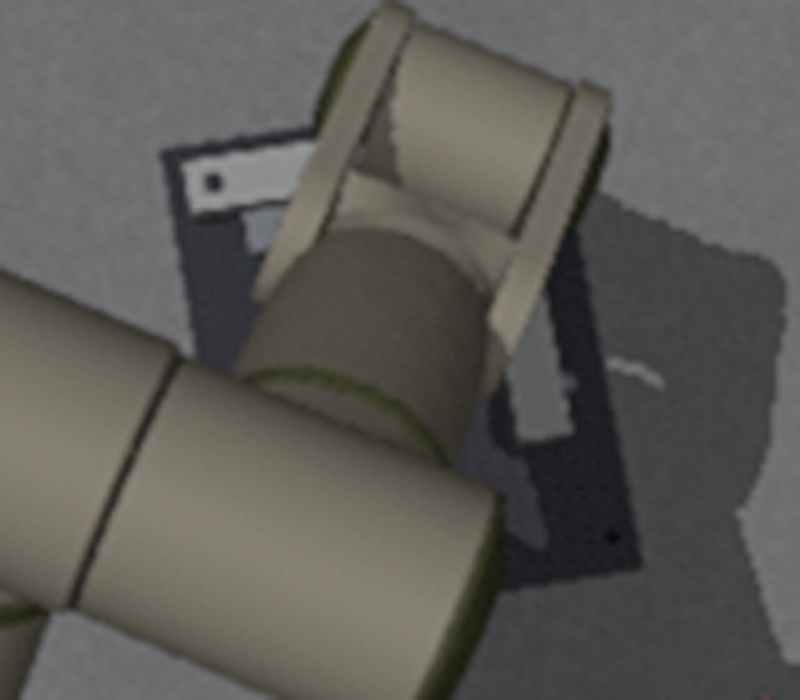

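View pics/side_end.png

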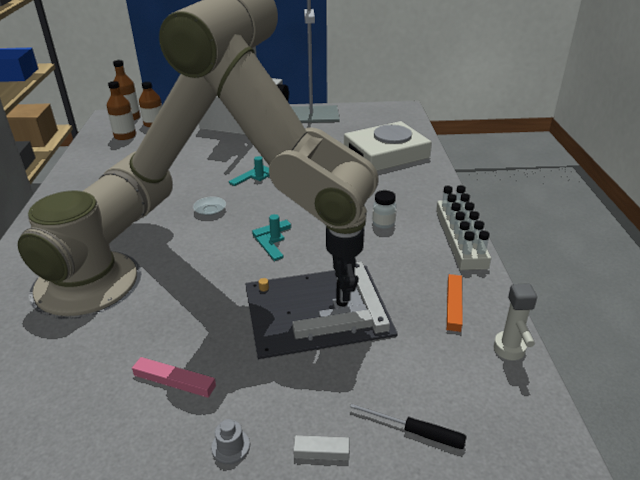

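The square is flat: stock top 23.9 mm, blade 17.4 mm and plate 9.4 mm all share the same +1.4 mm bias. The blade meets the cross bar at (248,212) in the top view. The post is at yaw 9.4° and the bystanders are unmoved. I hand in.

```bash
python3 -c "
from rig import status,env
s=status.observe(); print(s['time_s'],s['ft_force'],s['grip_width'])
print(env.close_job())"
```

```text
25.0 [-10.08010039   9.29352546   9.75084734] 0.024616874528252206
the job is handed in; nothing more can be done
None
```

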